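Fit the right pan to the bench scale and run the daily test-weight check

TASK

Several weighing pans came back from the wash together: find by trying which one drops down fully over the bench scale's two dowel pins, leave it seated flush there, and leave the others lying flat on the white board. Then do the daily check: with the pan empty press the scale's sprung plunger fully down to its stop and let it come up (zero), stand all the test weights from the tray upright on the pan, press the plunger fully down once more (record), and stand the weights back upright in the tray. Do not drop the weights or disturb the bowl and scoop.

Things in the scene. Friction and masses are not known exactly. Their poses are not given: they have to be found in the camera images.
- pan_1: steel weighing pan: plate 130 mm (x) by 150 mm (y), 10 mm thick, 0.35 kg; lifting handle over its middle, a bar along y 72 mm long, 12 wide, 36 to 50 mm above the underside, on posts at y +-30 mm. Two 16 mm holes through the plate, opposite each other about its centre (a half turn changes nothing). Pans differ only in where the holes are. Origin: centre of underside; z up. Starts flat on the board
- pan_2: steel weighing pan: plate 130 mm (x) by 150 mm (y), 10 mm thick, 0.35 kg; lifting handle over its middle, a bar along y 72 mm long, 12 wide, 36 to 50 mm above the underside, on posts at y +-30 mm. Two 16 mm holes through the plate, opposite each other about its centre (a half turn changes nothing). Pans differ only in where the holes are. Origin: centre of underside; z up. Starts flat on the board
- pan_3: steel weighing pan: plate 130 mm (x) by 150 mm (y), 10 mm thick, 0.35 kg; lifting handle over its middle, a bar along y 72 mm long, 12 wide, 36 to 50 mm above the underside, on posts at y +-30 mm. Two 16 mm holes through the plate, opposite each other about its centre (a half turn changes nothing). Pans differ only in where the holes are. Origin: centre of underside; z up. Starts flat on the board
- weight_1: steel test weight, 0.45 kg: upright cylinder 42 mm across, 34 mm tall, then a 16 mm neck and a knob 24 mm across 44 to 62 mm above the foot, to hold it by. Origin: centre of the foot; z up. Starts in a cell of the tray. Two or all three of the three are there; an absent one reads None from the start
- weight_2: steel test weight, 0.45 kg: upright cylinder 42 mm across, 34 mm tall, then a 16 mm neck and a knob 24 mm across 44 to 62 mm above the foot, to hold it by. Origin: centre of the foot; z up. Starts in a cell of the tray. Two or all three of the three are there; an absent one reads None from the start
- weight_3: steel test weight, 0.45 kg: upright cylinder 42 mm across, 34 mm tall, then a 16 mm neck and a knob 24 mm across 44 to 62 mm above the foot, to hold it by. Origin: centre of the foot; z up. Starts in a cell of the tray. Two or all three of the three are there; an absent one reads None from the start
- platform (a point): centre of the scale's flat platform top, 70 mm up, x and y along its sides; a seated pan's origin and axes lie here (or half a turn on). Two white 14 mm dowel pins with tapered tips stand 9 mm above it, opposite about the centre, 56 to 67 mm out; their places differ from start to start: one pan fits, a wrong one is held up 9 mm. Housing 150 by 170 mm, fixed
- plunger (a joint): travel of the scale's sprung plunger, m: 0 up, 0.014 down at its stop; 3 N starts it, 8 N holds it at the stop, and it springs back when let go. Beyond 0.0115 counts as fully down
- plunger_top (a point): middle of the top of the plunger's black round head, 46 mm across, on the console joined to the scale's side 120 mm from the platform's centre towards the platform's -y; 100 mm above the bench when up; moves straight down with it
- tray: fixed grey tray for the weights, 190 mm (x) by 70 (y): three cells in a row along x, centres 62 mm apart, the middle one at the origin, each 57 by 60 mm inside; floor 5 mm, walls 24 mm above the bench. Origin: centre of underside
- board: fixed white plastic board for the washed pans, 360 mm (x) by 400 (y), its top 12 mm above the bench. Origin: centre of underside
- bowl: steel bowl, 120 mm across, 60 high, standing by; origin under its foot. Leave alone
- scoop: steel scoop with a white handle, 200 mm long, lying by; origin at its underside. Leave alone
Things that resemble listed ones, but are neither listed nor needed, are in the scene too. Leave any orange look-alike of the weight_2 alone. Leave any orange look-alike of the pan_3 alone.

How it is judged:
On the way, in this order (a step that is already met when the one before it is completed fails the run):
1. one pan sits flush on the scale, down over both dowel pins, and is let go (((horizontal distance between pan_1 and platform below 0.004 m and z of pan_1 in the frame of platform between -0.004 and 0.003 m and angle between the x axis of pan_1 and the x axis of platform, either way round below 0.06 rad and angle between pan_1's own z axis and vertical below 0.05 rad and contact force between the fingers and pan_1 below 0.3 N) or (horizontal distance between pan_2 and platform below 0.004 m and z of pan_2 in the frame of platform between -0.004 and 0.003 m and angle between the x axis of pan_2 and the x axis of platform, either way round below 0.06 rad and angle between pan_2's own z axis and vertical below 0.05 rad and contact force between the fingers and pan_2 below 0.3 N) or (horizontal distance between pan_3 and platform below 0.004 m and z of pan_3 in the frame of platform between -0.004 and 0.003 m and angle between the x axis of pan_3 and the x axis of platform, either way round below 0.06 rad and angle between pan_3's own z axis and vertical below 0.05 rad and contact force between the fingers and pan_3 below 0.3 N))), for 0.3 s.
2. the plunger is pressed down to its stop with that pan seated and no weight on it (value of joint plunger above 0.0115 m and ((horizontal distance between pan_1 and platform below 0.004 m and z of pan_1 in the frame of platform between -0.004 and 0.003 m and angle between the x axis of pan_1 and the x axis of platform, either way round below 0.06 rad and angle between pan_1's own z axis and vertical below 0.05 rad and contact force between the fingers and pan_1 below 0.3 N) or (horizontal distance between pan_2 and platform below 0.004 m and z of pan_2 in the frame of platform between -0.004 and 0.003 m and angle between the x axis of pan_2 and the x axis of platform, either way round below 0.06 rad and angle between pan_2's own z axis and vertical below 0.05 rad and contact force between the fingers and pan_2 below 0.3 N) or (horizontal distance between pan_3 and platform below 0.004 m and z of pan_3 in the frame of platform between -0.004 and 0.003 m and angle between the x axis of pan_3 and the x axis of platform, either way round below 0.06 rad and angle between pan_3's own z axis and vertical below 0.05 rad and contact force between the fingers and pan_3 below 0.3 N)) and horizontal distance between each of weight_1, weight_2, weight_3 and platform above 0.1 m), for 0.05 s.
3. the plunger is up again and every test weight stands upright on the seated pan, let go (value of joint plunger below 0.003 m and ((horizontal distance between pan_1 and platform below 0.004 m and z of pan_1 in the frame of platform between -0.004 and 0.003 m and angle between the x axis of pan_1 and the x axis of platform, either way round below 0.06 rad and angle between pan_1's own z axis and vertical below 0.05 rad and contact force between the fingers and pan_1 below 0.3 N) or (horizontal distance between pan_2 and platform below 0.004 m and z of pan_2 in the frame of platform between -0.004 and 0.003 m and angle between the x axis of pan_2 and the x axis of platform, either way round below 0.06 rad and angle between pan_2's own z axis and vertical below 0.05 rad and contact force between the fingers and pan_2 below 0.3 N) or (horizontal distance between pan_3 and platform below 0.004 m and z of pan_3 in the frame of platform between -0.004 and 0.003 m and angle between the x axis of pan_3 and the x axis of platform, either way round below 0.06 rad and angle between pan_3's own z axis and vertical below 0.05 rad and contact force between the fingers and pan_3 below 0.3 N)) and x of weight_1 in the frame of platform between -0.065 and 0.065 m and y of weight_1 in the frame of platform between -0.075 and 0.075 m and z of weight_1 in the frame of platform between 0.005 and 0.014 m and angle between each of weight_1, weight_2, weight_3's own z axis and vertical below 0.1 rad and contact force between the fingers and weight_1 below 0.3 N and x of weight_2 in the frame of platform between -0.065 and 0.065 m and y of weight_2 in the frame of platform between -0.075 and 0.075 m and z of weight_2 in the frame of platform between 0.005 and 0.014 m and contact force between the fingers and weight_2 below 0.3 N and x of weight_3 in the frame of platform between -0.065 and 0.065 m and y of weight_3 in the frame of platform between -0.075 and 0.075 m and z of weight_3 in the frame of platform between 0.005 and 0.014 m and contact force between the fingers and weight_3 below 0.3 N), for 0.3 s.
4. the plunger is pressed down to its stop with every weight standing on the seated pan (value of joint plunger above 0.0115 m and ((horizontal distance between pan_1 and platform below 0.004 m and z of pan_1 in the frame of platform between -0.004 and 0.003 m and angle between the x axis of pan_1 and the x axis of platform, either way round below 0.06 rad and angle between pan_1's own z axis and vertical below 0.05 rad and contact force between the fingers and pan_1 below 0.3 N) or (horizontal distance between pan_2 and platform below 0.004 m and z of pan_2 in the frame of platform between -0.004 and 0.003 m and angle between the x axis of pan_2 and the x axis of platform, either way round below 0.06 rad and angle between pan_2's own z axis and vertical below 0.05 rad and contact force between the fingers and pan_2 below 0.3 N) or (horizontal distance between pan_3 and platform below 0.004 m and z of pan_3 in the frame of platform between -0.004 and 0.003 m and angle between the x axis of pan_3 and the x axis of platform, either way round below 0.06 rad and angle between pan_3's own z axis and vertical below 0.05 rad and contact force between the fingers and pan_3 below 0.3 N)) and x of weight_1 in the frame of platform between -0.065 and 0.065 m and y of weight_1 in the frame of platform between -0.075 and 0.075 m and z of weight_1 in the frame of platform between 0.005 and 0.014 m and angle between each of weight_1, weight_2, weight_3's own z axis and vertical below 0.1 rad and contact force between the fingers and weight_1 below 0.3 N and x of weight_2 in the frame of platform between -0.065 and 0.065 m and y of weight_2 in the frame of platform between -0.075 and 0.075 m and z of weight_2 in the frame of platform between 0.005 and 0.014 m and contact force between the fingers and weight_2 below 0.3 N and x of weight_3 in the frame of platform between -0.065 and 0.065 m and y of weight_3 in the frame of platform between -0.075 and 0.075 m and z of weight_3 in the frame of platform between 0.005 and 0.014 m and contact force between the fingers and weight_3 below 0.3 N), for 0.05 s.
At the end, for the whole second after the job is handed in: One pan is flush on the scale over both pins (centre within 4 mm, height 3 mm, square to 0.06 rad), the others lie flat on the white board, the weights stand upright in the tray, the plunger is up, all let go and at rest (value of joint plunger below 0.003 m and ((horizontal distance between pan_1 and platform below 0.004 m and z of pan_1 in the frame of platform between -0.004 and 0.003 m and angle between the x axis of pan_1 and the x axis of platform, either way round below 0.06 rad and angle between pan_1's own z axis and vertical below 0.05 rad and contact force between the fingers and pan_1 below 0.3 N) or (horizontal distance between pan_2 and platform below 0.004 m and z of pan_2 in the frame of platform between -0.004 and 0.003 m and angle between the x axis of pan_2 and the x axis of platform, either way round below 0.06 rad and angle between pan_2's own z axis and vertical below 0.05 rad and contact force between the fingers and pan_2 below 0.3 N) or (horizontal distance between pan_3 and platform below 0.004 m and z of pan_3 in the frame of platform between -0.004 and 0.003 m and angle between the x axis of pan_3 and the x axis of platform, either way round below 0.06 rad and angle between pan_3's own z axis and vertical below 0.05 rad and contact force between the fingers and pan_3 below 0.3 N)) and ((horizontal distance between pan_1 and platform below 0.004 m and z of pan_1 in the frame of platform between -0.004 and 0.003 m and angle between the x axis of pan_1 and the x axis of platform, either way round below 0.06 rad and angle between pan_1's own z axis and vertical below 0.05 rad and contact force between the fingers and pan_1 below 0.3 N) or (x of pan_1 in the frame of board between -0.18 and 0.18 m and y of pan_1 in the frame of board between -0.2 and 0.2 m and z of pan_1 in the frame of board between 0.008 and 0.016 m and angle between pan_1's own z axis and vertical below 0.05 rad)) and ((horizontal distance between pan_2 and platform below 0.004 m and z of pan_2 in the frame of platform between -0.004 and 0.003 m and angle between the x axis of pan_2 and the x axis of platform, either way round below 0.06 rad and angle between pan_2's own z axis and vertical below 0.05 rad and contact force between the fingers and pan_2 below 0.3 N) or (x of pan_2 in the frame of board between -0.18 and 0.18 m and y of pan_2 in the frame of board between -0.2 and 0.2 m and z of pan_2 in the frame of board between 0.008 and 0.016 m and angle between pan_2's own z axis and vertical below 0.05 rad)) and ((horizontal distance between pan_3 and platform below 0.004 m and z of pan_3 in the frame of platform between -0.004 and 0.003 m and angle between the x axis of pan_3 and the x axis of platform, either way round below 0.06 rad and angle between pan_3's own z axis and vertical below 0.05 rad and contact force between the fingers and pan_3 below 0.3 N) or (x of pan_3 in the frame of board between -0.18 and 0.18 m and y of pan_3 in the frame of board between -0.2 and 0.2 m and z of pan_3 in the frame of board between 0.008 and 0.016 m and angle between pan_3's own z axis and vertical below 0.05 rad)) and x of weight_1 in the frame of tray between -0.095 and 0.095 m and y of weight_1 in the frame of tray between -0.035 and 0.035 m and z of weight_1 in the frame of tray between 0 and 0.01 m and angle between each of weight_1, weight_2, weight_3's own z axis and vertical below 0.12 rad and x of weight_2 in the frame of tray between -0.095 and 0.095 m and y of weight_2 in the frame of tray between -0.035 and 0.035 m and z of weight_2 in the frame of tray between 0 and 0.01 m and x of weight_3 in the frame of tray between -0.095 and 0.095 m and y of weight_3 in the frame of tray between -0.035 and 0.035 m and z of weight_3 in the frame of tray between 0 and 0.01 m and linear speed of each of pan_1, pan_2, pan_3, weight_1, weight_2, weight_3 below 0.02 m/s); the robot touches nothing.
It fails at once if the bowl or scoop is disturbed (moved more than 40 mm) (distance of any of bowl, scoop from where it was at the start of the episode above 0.04 m).
It fails at once if a test weight is dropped (falls faster than 0.6 m/s out of the fingers) ((linear speed of weight_1 above 0.6 m/s and contact force between the fingers and weight_1 below 0.1 N) or (linear speed of weight_2 above 0.6 m/s and contact force between the fingers and weight_2 below 0.1 N) or (linear speed of weight_3 above 0.6 m/s and contact force between the fingers and weight_3 below 0.1 N)).
Of weight_1, weight_2, weight_3 only 2 to 3 are there at a start; the rules pass over those that are not, and their reading is None.
At some moment in a run one of pan_1, pan_2, pan_3 may be knocked a few centimetres aside while the robot is not near it.
It also fails if it takes over 210 s, if anything falls off the work surface, if the arm or the gripper's body presses on something with over 40 N, if the wrist force passes 120 N, or if a joint passes its speed limit or range.

ROBOT

A 6-joint arm with a two-finger parallel gripper is mounted at the origin on the work surface. World frame = base frame: x ahead of the robot, y to its left, z up, the work surface at z = 0. Lengths are in m, angles in rad, forces in N, time in s.
With the tool pointing down it reaches from about 0.25 to 0.725 m from the base axis. Payload 4 kg.
Tool frame: the origin (TCP) lies midway between the tips of the shut fingers; the grasp point (between the pads) lies 19 mm behind it (bot.grasp_offset is the distance from the TCP to the grasp point, in m); z points along the fingers, y is the direction in which the jaws open and shut (so a half turn about z gives the same grasp; the last joint's range is limited). The gripper opens to 85 mm and grips with 20 to 120 N. Pads are 22 mm wide; open, the fingers measure 114 mm over their backs; the gripper's body (76 mm by 85 mm) begins 54 mm behind the grasp point. The pads swing forward as they close: fully open they stand 13 mm farther back than shut.
Start: joints at [-1.266, 0.241, 0.005, 1.335, 0, 1.571], TCP at [0.15, -0.477, 0.231] pointing down, gripper open.
Joint ranges: [-2.72, 2.72], [-1.05, 1.87], [-1.09, 1.28], [-1.99, 2.15], [-1.42, 1.44], [-3.14, 3.14]. Speed limits (rad/s): [2.79, 2.79, 3.14, 3.14, 3.14, 3.14].

INTERFACE

Orientations are given as a unit quaternion [x, y, z, w].
In Python, from workcell import sensors, optics, bot gives the robot as it stands.
- The arm moves only by the tool apply_moves, never from a script. Its argument "plan" is one flat list of numbers, 6 for each row, row after row: the shift along the tool's x, y, z in m, then the turn, a rotation vector about the tool's x, y, z in rad. In form: [tx, ty, tz, ax, ay, az, tx, ty, tz, ax, ay, az, ...]. A call has 1 to 12 rows; each row is the pose to reach, as a shift and turn from the pose commanded when the call began, along the tool's axes at that moment; what a row does not reach only later rows make up. A row lasts 1/12 s, in which the tool goes at most 41.7 mm and 7.16 degrees, less where a joint would pass 70% of its speed; a pose out of reach is approached as far as the arm can. A call with a gripper value outside its range is refused whole. "grip" is the finger opening in m, from 0 to 0.0854, set as the call begins (left out, the last holds). The fingers move at their own pace and stop on an object; the grip force is fixed at half the most. Time passes only in rows, so rows that repeat a pose let the fingers close. It gives the time, the measured TCP pose, the force and the opening at its end, in the units of the state.
- sensors.get_obs(): the state, without advancing time (a new reading comes with each control period).
- optics.camera(name): name is "scene" or "top" or "wrist"; returns a dict with "pixels" (480x640x3 uint8, red, green, blue), "fx", "fy", "cx", "cy" (pixels), "pose" (4x4, takes a point from camera to world coordinates); the wrist camera has in their place "tool_from_camera" (4x4, takes a point from camera to tool coordinates, whose origin is the TCP and whose axes are the flange's). Camera axes: x right, y up, looking along -z (the intrinsics and any distortion apply to the point x, -y, -z); pixel columns grow to the right and rows downward; lengths in m; the calibration is good to about 2 mm. A picture is of the moment at which its call begins: read the wrist's pose just before it. There is no depth.
- bot.job_done(): hands the job in, once; it reports no verdict.
The state is a dict: "clock": time; "joint_pos": joint angles; "joint_vel": joint speeds; "tau": joint torques, N m; "eef_pos": TCP position; "tool_rot": TCP orientation; "ft_force": force on the tool from outside, world axes, zero at the start; "ft_torque": the same for the moment, N m; "grip_width": finger opening in m.
Only numpy, scipy, OpenCV 4.12 (cv2) and the standard library are available. Lean on these libraries where they do the work, as an engineer would, in place of code of your own. Each camera call takes 0.05 s, during which the arm holds its last target.

## Working session

There is one attempt and no reset: what is moved stays moved. The work goes in short steps, Python scripts to look and compute and a tool call to move; the robot and the scene stay as the last step left them, time stands still between calls to the robot, and variables do not carry over. Pictures are saved under pics/ and viewed, and the job is handed in when it is done.

Besides the shell and the picture viewer there is one more tool, called after "Request:" as name(argument=value, ...) on one line, values as JSON. apply_moves: Moves the arm, as the interface text tells. Its arguments: {"type":"object","properties":{"plan":{"type":"array","items":{"type":"number"}},"grip":{"type":"number"}},"required":["plan"]}

```bash
ls; mkdir -p pics; python3 - <<'E'
from workcell import sensors, optics, bot
import cv2,numpy as np
print(sensors.get_obs())
for n in ["scene","top","wrist"]:
    c=optics.camera(n); cv2.imwrite(f"pics/a_{n}.png",c["pixels"][:,:,::-1])
    print(n,{k:(v if k!="pixels" else v.shape) for k,v in c.items()})
print(bot.grasp_offset,[x for x in dir(bot) if x[0]!='_'])
E
```

```text
pics
{'clock': 0.0, 'joint_pos': array([-1.26598346e+00,  2.41443799e-01,  3.72527184e-03,  1.33516961e+00,
        1.12849750e-06,  1.57081678e+00]), 'joint_vel': array([-0.00071375, -0.00077047,  0.00149517, -0.00074256,  0.00135314,
        0.00086794]), 'tau': array([-8.32490787e-05, -3.72318256e+01,  2.52407312e+01,  1.68873626e-02,
       -1.29039931e-04,  7.22618722e-06]), 'eef_pos': array([ 0.14987161, -0.47636009,  0.23039794]), 'tool_rot': array([ 9.88409614e-01,  1.51806920e-01, -1.58239240e-04, -1.03386619e-03]), 'ft_force': array([ 0.20967158, -0.45898364, -0.53611021]), 'ft_torque': array([ 0.04565703, -0.01012377,  0.02900982]), 'grip_width': 0.08539217253168964}
scene {'pixels': (480, 640, 3), 'fx': 539.0542160645685, 'fy': 539.0542160645685, 'cx': 321.5320370174104, 'cy': 236.4330363486858, 'pose': array([[ 0.70725492, -0.57464665,  0.41179086,  1.08369077],
       [ 0.70680223,  0.58701139, -0.39477619, -0.43879397],
       [-0.01486911,  0.5702621 ,  0.82132822,  1.16850818],
       [ 0.        ,  0.        ,  0.        ,  1.        ]])}
top {'pixels': (480, 640, 3
[... 206 characters left out ...]
 -0.01522346,  0.07893285],
       [-0.01603997,  0.1788152 ,  0.98375192,  1.78832139],
       [ 0.        ,  0.        ,  0.        ,  1.        ]])}
wrist {'pixels': (480, 640, 3), 'fx': 393.35219804912344, 'fy': 393.35219804912344, 'cx': 316.49356102764125, 'cy': 236.78498519258451, 'tool_from_camera': array([[-8.79524968e-04,  9.44171127e-01,  3.29454260e-01,
         8.54057206e-02],
       [ 9.99999585e-01,  9.08407938e-04,  6.62673351e-05,
        -2.25066218e-04],
       [-2.36711161e-04,  3.29454182e-01, -9.44171534e-01,
        -1.42578417e-01],
       [ 0.00000000e+00,  0.00000000e+00,  0.00000000e+00,
         1.00000000e+00]])}
0.0187 ['Unreachable', 'grasp_offset', 'job_done']
```

View pics/a_top.png

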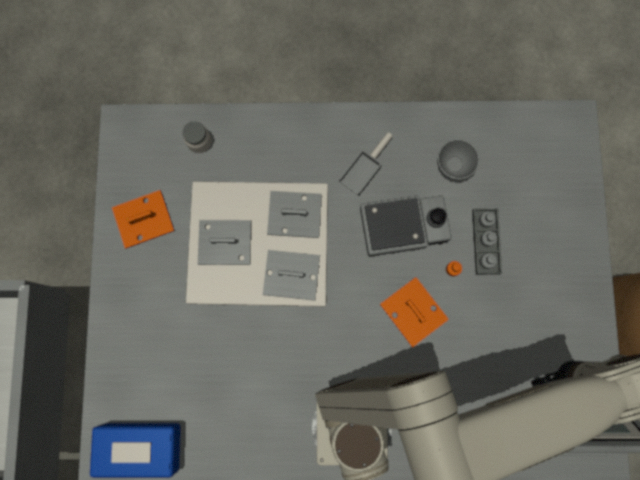

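View pics/a_scene.png

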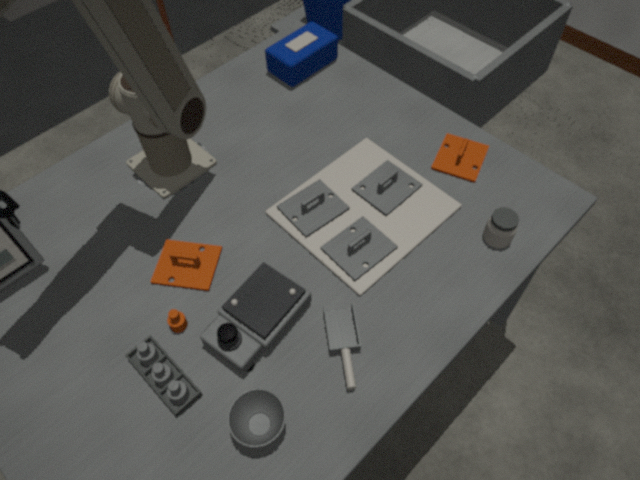

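View pics/a_wrist.png

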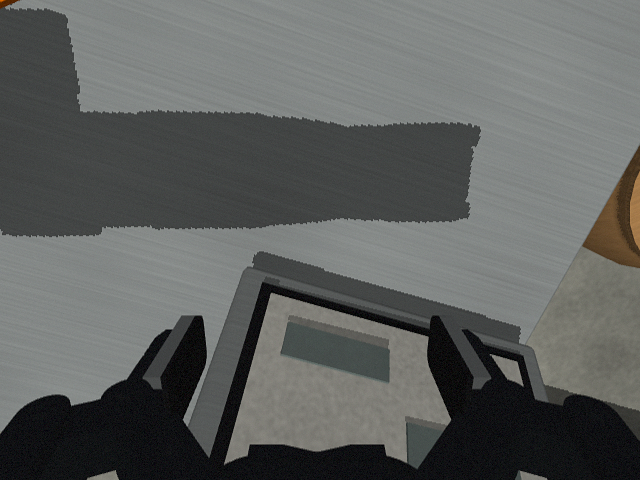

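The top view shows three grey pans on the board (about 225,241; 295,214; 291,275), the scale at (393,225) with its plunger at (437,216), and three weights in the tray at (487,218/238/261). I'll measure these more closely.

```bash
cat > h.py <<'E'
from workcell import sensors, optics, bot
import cv2,numpy as np
from scipy.spatial.transform import Rotation as R
def tcp(o=None):
    o=o or sensors.get_obs(); T=np.eye(4);T[:3,:3]=R.from_quat(o["tool_rot"]).as_matrix();T[:3,3]=o["eef_pos"];return T
def cam(n):
    T=tcp(); c=optics.camera(n)
    c["W"]=c["pose"] if "pose" in c else T@c["tool_from_camera"]
    return c
def unproj(c,u,v,z):
    d=np.array([(u-c["cx"])/c["fx"],-(v-c["cy"])/c["fy"],-1.]); W=c["W"]
    d=W[:3,:3]@d;o=W[:3,3]; return o+d*(z-o[2])/d[2]
def proj(c,p):
    q=np.linalg.inv(c["W"])@np.append(p,1); return np.array([c["cx"]+c["fx"]*q[0]/-q[2],c["cy"]-c["fy"]*q[1]/-q[2]])
def save(c,name,box=None,s=1):
    im=c["pixels"][:,:,::-1]
    if box: x0,y0,x1,y1=box; im=im[y0:y1,x0:x1]
    cv2.imwrite("pics/"+name+".png",cv2.resize(im,None,fx=s,fy=s,interpolation=cv2.INTER_CUBIC))
def rel(p,rotvec_world_R=None):
    """tool-frame shift to world TCP target p, and rotvec to target R"""
    T=tcp(); d=T[:3,:3].T@(np.array(p)-T[:3,3]); r=None
    if rotvec_world_R is not None: r=R.from_matrix(T[:3,:3].T@rotvec_world_R).as_rotvec()
    return d.round(4),r
def down(yaw):
    """tool z down, tool y axis at world angle yaw"""
    y=np.array([np.cos(yaw),np.sin(yaw),0]);z=np.array([0,0,-1.]);x=np.cross(y,z);return np.stack([x,y,z],1)
E
python3 - <<'E'
from h import *
c=cam("top"); save(c,"t1",(180,175,340,310),5); save(c,"t2",(350,180,510,285),5)
E
```

```text
(no output)
```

View pics/t1.png

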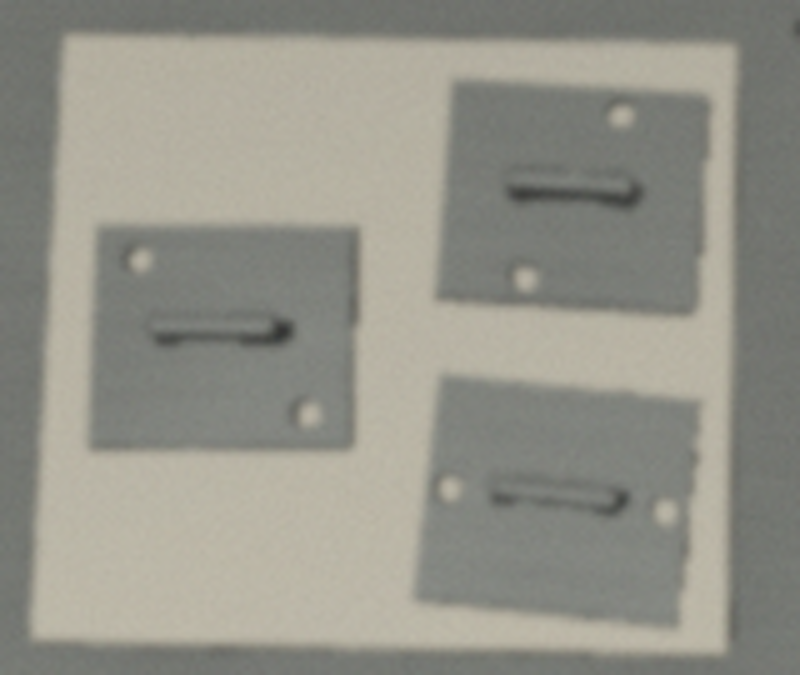

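View pics/t2.png

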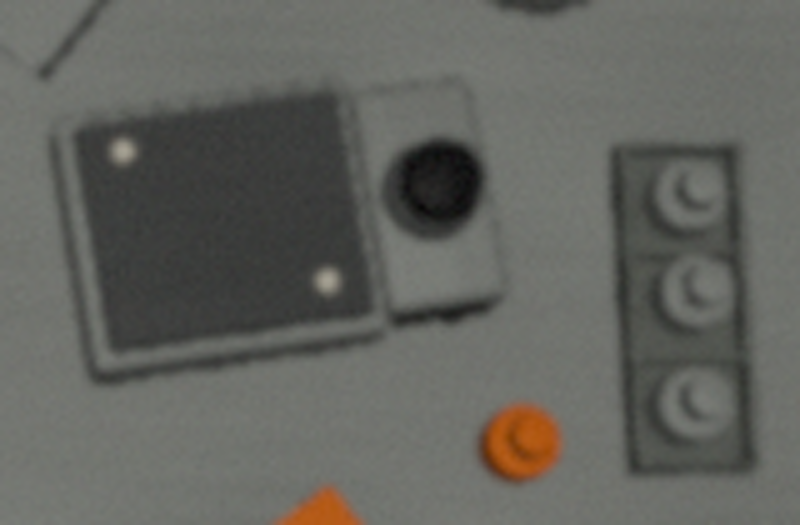

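The left pan (holes at crop 140,260 and 308,414) looks like the match for the pins (122,152 and 327,281). I'll get the numbers for both.

```bash
python3 - <<'E'
from h import *
c=cam("top")
def P(x,y,box,z): return unproj(c,box[0]+x/5-.4,box[1]+y/5-.4,z)
A=(180,175);B=(350,180)
def polar(name,holes,corners,zh,zc,hz=None):
    h=np.array([P(*q,*( [A] if name[0]=='p' else [B]),zh) for q in holes]); k=np.array([P(*q,A if name[0]=='p' else B,zc) for q in corners])
    cen=k.mean(0); # corners order TL,TR,BR,BL image -> y is image left
    ya=(k[0]-k[1])+(k[3]-k[2]); ya=np.arctan2(ya[1],ya[0])
    d=h[0]-h[1]; print(name,"cen",cen.round(4),"holecen",h.mean(0).round(4),"yaw(x)",ya-np.pi/2,"r",np.linalg.norm(d[:2])/2,"ang from y deg",(np.degrees(np.arctan2(d[1],d[0])-ya))%180,"size",np.linalg.norm(k[0]-k[1]),np.linalg.norm(k[0]-k[3]))
z=.022
polar("pL",[(140,260),(308,414)],[(98,227),(360,228),(353,450),(89,448)],z,z)
polar("pT",[(621,115),(526,279)],[(452,80),(710,95),(697,314),(436,299)],z,z)
polar("pB",[(450,488),(665,512)],[(440,375),(700,402),(680,627),(415,600)],z,z)
polar("s",[(122,152),(327,281)],[(75,130),(335,92),(372,315),(110,353)],.079,.07)
print("plunger",P(438,182,B,.1))
for q in [(697,190),(697,290),(700,400)]: print("knob",P(*q,B,.067))
print("tray corners",[P(*q,B,.024).round(3) for q in [(614,146),(738,146),(757,467),(632,473)]])
print("board",[P(*q,A,.012).round(3) for q in [(63,33),(738,42),(728,654),(30,638)]])
for n,(u,v) in dict(bowl=(458,160),scoop=(360,172)).items(): print(n,unproj(c,u,v,0.03))
E
```

```text
pL cen [0.5143 0.3561 0.022 ] holecen [0.5148 0.3569 0.022 ] yaw(x) -0.011556927554750684 r 0.06698176174080948 ang from y deg 138.21561923479746 size 0.15207924647350837 0.12900468839425194
pT cen [0.596  0.1556 0.022 ] holecen [0.5958 0.1555 0.022 ] yaw(x) -0.06552903503261853 r 0.0555938225165928 ang from y deg 64.18887140959109 size 0.15076536430927695 0.13002737007717674
pB cen [0.4193 0.1638 0.022 ] holecen [0.4195 0.1645 0.022 ] yaw(x) -0.10776705642363948 r 0.06163539311411366 ang from y deg 179.50258740336855 size 0.1498917793578706 0.12943798114309482
s cen [ 0.555  -0.1264  0.07  ] holecen [ 0.5563 -0.126   0.079 ] yaw(x) 0.1408920810334735 r 0.06714994235161188 ang from y deg 138.48041125971224 size 0.14836538147132708 0.12837351049568863
plunger [ 0.57064593 -0.24168962  0.1       ]
knob [ 0.57204982 -0.39255621  0.067     ]
knob [ 0.51513574 -0.38949444  0.067     ]
knob [ 0.45327803 -0.38782174  0.067     ]
tray corners [array([ 0.607, -0.358,  0.024]), array([ 0.607, -0.429,  0.024]), array([ 0.421, -0.43 ,  0.024]), array([ 0.418, -0.359,  0.024])]
board [array([0.699, 0.457, 0.012]), array([0.69 , 0.06 , 0.012]), array([0.332, 0.068, 0.012]), array([0.343, 0.465, 0.012])]
bowl [ 0.75170679 -0.32194432  0.03      ]
scoop [ 0.71770021 -0.03595487  0.03      ]
```

```bash
python3 - <<'E'
from h import *
print(rel([.514,.356,.26],down(-.012)))
E
```

```text
(array([ 0.5971, -0.6851, -0.0284]), array([-8.36240788e-04, -6.06656242e-04, -1.25395268e+00]))
```

Request:
apply_moves(plan=[0.3, -0.34, -0.03, 0, 0, -0.65, 0.3, -0.34, -0.03, 0, 0, -0.65, 0.3, -0.34, -0.03, 0, 0, -0.65, 0.3, -0.34, -0.03, 0, 0, -0.65, 0.3, -0.34, -0.03, 0, 0, -0.65, 0.3, -0.34, -0.03, 0, 0, -0.65, 0.3, -0.34, -0.03, 0, 0, -0.65, 0.3, -0.34, -0.03, 0, 0, -0.65, 0.3, -0.34, -0.03, 0, 0, -0.65, 0.3, -0.34, -0.03, 0, 0, -0.65, 0.3, -0.34, -0.03, 0, 0, -0.65, 0.3, -0.34, -0.03, 0, 0, -0.65])

```text
clock: 1.25
eef_pos: [0.3365, -0.057, 0.2619]
tool_rot: [0.885, 0.465, 0.002, -0.0]
ft_force: [-1.1, -1.4, -0.6]
grip_width: 0.0853
```

```bash
python3 - <<'E'
from h import *
print(rel([.514,.356,.26],down(-.012)))
E
```

```text
(array([ 0.4407, -0.0885,  0.0034]), array([ 0.00197191, -0.00311588, -0.59212305]))
```

Request:
apply_moves(plan=[0.441, -0.089, 0, 0, 0, -0.592, 0.441, -0.089, 0, 0, 0, -0.592, 0.441, -0.089, 0, 0, 0, -0.592, 0.441, -0.089, 0, 0, 0, -0.592, 0.441, -0.089, 0, 0, 0, -0.592, 0.441, -0.089, 0, 0, 0, -0.592, 0.441, -0.089, 0, 0, 0, -0.592, 0.441, -0.089, 0, 0, 0, -0.592, 0.441, -0.089, 0, 0, 0, -0.592, 0.441, -0.089, 0, 0, 0, -0.592, 0.441, -0.089, 0, 0, 0, -0.592, 0.441, -0.089, 0, 0, 0, -0.592])

```text
clock: 2.25
eef_pos: [0.5178, 0.3536, 0.2575]
tool_rot: [0.714, 0.7, -0.001, -0.001]
ft_force: [-0.4, -0.6, -1.1]
grip_width: 0.0851
```

```bash
python3 - <<'E'
from h import *
c=cam("wrist"); save(c,"w1"); print(tcp().round(4)); 
for p in [(.514,.356,.062),(.514,.356,.022)]: print(proj(c,p))
for dx,dy in [(.065,.075),(.065,-.075),(-.065,.075),(-.065,-.075)]: print(proj(c,(.514+dx,.356+dy,.022)))
E
```

```text
[[ 0.021   0.9998 -0.0028  0.5169]
 [ 0.9998 -0.021  -0.0019  0.3508]
 [-0.0019 -0.0028 -1.      0.2582]
 [ 0.      0.      0.      1.    ]]
[312.44088019 199.35693366]
[312.94762774 189.55621793]
[382.20068349 107.34251498]
[377.22928032 259.37049253]
[240.07202842 110.40832896]
[252.24492356 261.61937868]
```

View pics/w1.png

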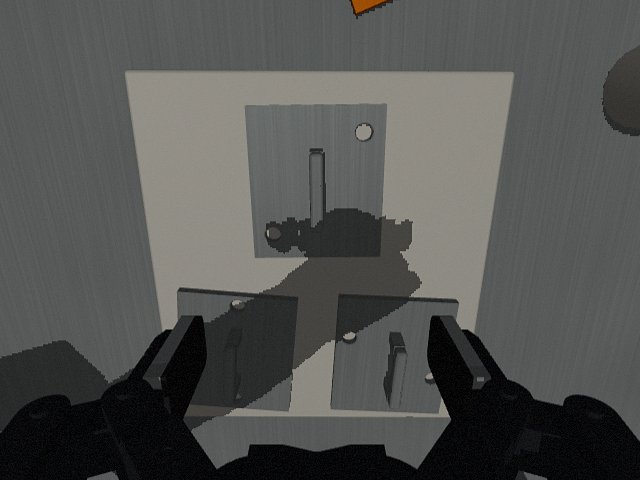

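```bash
python3 - <<'E'
from h import *
c=cam("wrist");c=cam("wrist"); save(c,"w2",(230,85,400,275),4); print(tcp().round(4)[:3,3])
E
```

```text
[0.5163 0.3481 0.2602]
```

View pics/w2.png

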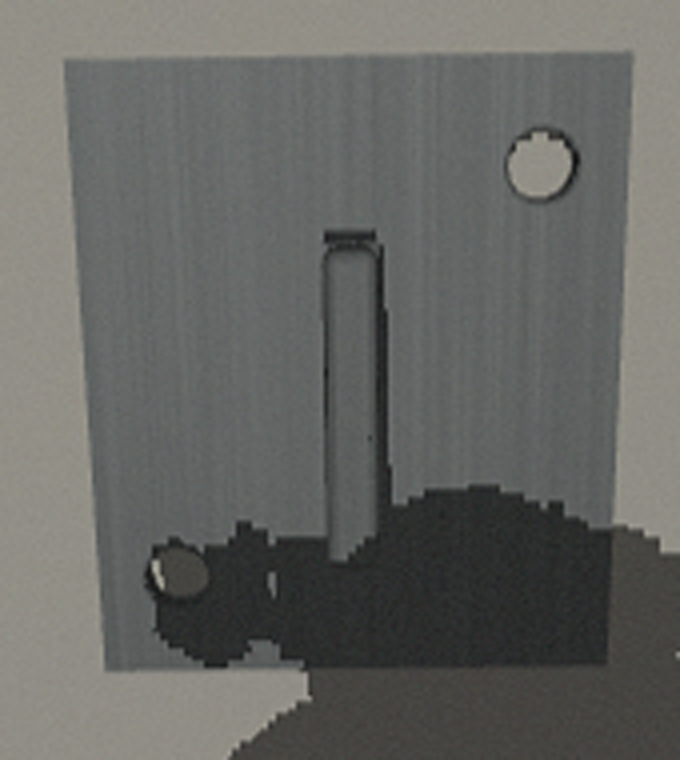

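```bash
cat >> h.py <<'E'
def quad(c,box,s,pts,z):
    return np.array([unproj(c,box[0]+x/s-.4,box[1]+y/s-.4,z) for x,y in pts])
E
python3 - <<'E'
from h import *
c=cam("wrist"); T=tcp(); print(T[:3,3].round(4))
k=quad(c,(230,85),4,[(65,59),(632,53),(607,663),(104,669)],.022)
print(k.round(4),k.mean(0), [np.linalg.norm(k[i]-k[i-1]).round(4) for i in range(4)])
y=k[0]+k[1]-k[2]-k[3]; print("yaw",np.arctan2(y[1],y[0])-np.pi/2); x=k[1]+k[2]-k[0]-k[3]; print(np.arctan2(x[1],x[0]))
h=quad(c,(230,85),4,[(541,164),(178,571)],.02); print(h.mean(0))
print(rel([*k.mean(0)[:2],.12],down(-.012)))
E
```

```text
[0.5162 0.3476 0.261 ]
[[0.4535 0.4348 0.022 ]
 [0.5829 0.4329 0.022 ]
 [0.5817 0.2837 0.022 ]
 [0.4511 0.2851 0.022 ]] [0.51731177 0.35914029 0.022     ] [np.float64(0.1497), np.float64(0.1294), np.float64(0.1492), np.float64(0.1306)]
yaw -0.012452968282019139
-0.012950451052464467
[0.51725156 0.35982311 0.02      ]
(array([0.0117, 0.0009, 0.141 ]), array([-0.00091878,  0.00105273, -0.01278702]))
```

Request:
apply_moves(plan=[0.0117, 0.001, 0.04, 0, 0, -0.013, 0.0117, 0.001, 0.08, 0, 0, -0.013, 0.0117, 0.001, 0.12, 0, 0, -0.013, 0.0117, 0.001, 0.15, 0, 0, -0.013, 0.0117, 0.001, 0.17, 0, 0, -0.013, 0.0117, 0.001, 0.19, 0, 0, -0.013, 0.0117, 0.001, 0.2, 0, 0, -0.013, 0.0117, 0.001, 0.21, 0, 0, -0.013, 0.0117, 0.001, 0.22, 0, 0, -0.013, 0.0117, 0.001, 0.225, 0, 0, -0.013, 0.0117, 0.001, 0.225, 0, 0, -0.013, 0.0117, 0.001, 0.225, 0, 0, -0.013])

```text
clock: 3.45
eef_pos: [0.518, 0.3606, 0.0369]
tool_rot: [0.711, 0.703, 0.0, 0.0]
ft_force: [-0.7, 0.4, 0.3]
grip_width: 0.0856
```

```bash
python3 - <<'E'
from h import *
c=cam("wrist"); save(c,"w3"); print(tcp().round(4))
E
```

```text
[[ 1.110e-02  9.999e-01  1.300e-03  5.182e-01]
 [ 9.999e-01 -1.110e-02  9.000e-04  3.608e-01]
 [ 9.000e-04  1.300e-03 -1.000e+00  3.720e-02]
 [ 0.000e+00  0.000e+00  0.000e+00  1.000e+00]]
```

View pics/w3.png

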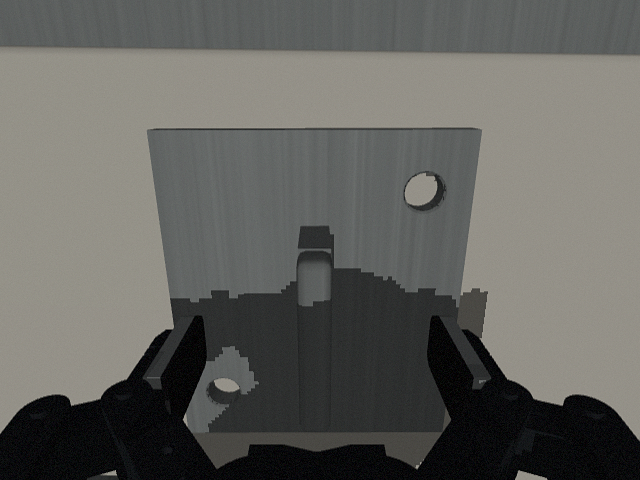

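The bar (x≈315, rows 250–430) is centred between the jaws, so I'm closing now.

Request:
apply_moves(plan=[0, 0, 0, 0, 0, 0, 0, 0, 0, 0, 0, 0, 0, 0, 0, 0, 0, 0, 0, 0, 0, 0, 0, 0, 0, 0, 0, 0, 0, 0, 0, 0, 0, 0, 0, 0, 0, 0, 0, 0, 0, 0, 0, 0, 0, 0, 0, 0], grip=0.0)

```text
clock: 4.17
eef_pos: [0.5177, 0.3606, 0.0365]
tool_rot: [0.711, 0.703, 0.0, -0.0]
ft_force: [-0.1, -0.3, 1.7]
grip_width: 0.0105
```

Request:
apply_moves(plan=[0, 0, -0.01, 0, 0, 0, 0, 0, -0.03, 0, 0, 0, 0, 0, -0.06, 0, 0, 0, 0, 0, -0.09, 0, 0, 0, 0, 0, -0.12, 0, 0, 0, 0, 0, -0.15, 0, 0, 0, 0, 0, -0.18, 0, 0, 0, 0, 0, -0.19, 0, 0, 0, 0, 0, -0.19, 0, 0, 0, 0, 0, -0.19, 0, 0, 0])

```text
clock: 5.0
eef_pos: [0.5174, 0.3602, 0.2253]
tool_rot: [0.711, 0.703, -0.0, -0.0]
ft_force: [-0.6, -0.8, -4.3]
grip_width: 0.0111
```

```bash
python3 - <<'E'
from h import *
c=cam("wrist"); save(c,"w4"); print(tcp().round(4)); print(rel([.52,-.12,.23],down(.141)))
E
```

```text
[[ 0.0111  0.9999 -0.0032  0.5167]
 [ 0.9999 -0.0111 -0.0023  0.3598]
 [-0.0023 -0.0031 -1.      0.2239]
 [ 0.      0.      0.      1.    ]]
(array([-0.4797,  0.0086, -0.005 ]), array([-0.0033182 ,  0.00208554, -0.15206131]))
```

View pics/w4.png

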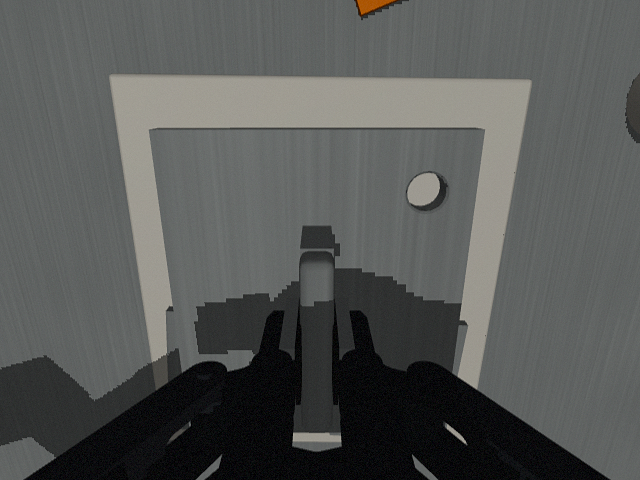

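The pan is lifted cleanly, with its top corners at (150,129) and (484,129) and a hole at (426,190). Next I'll look at the pins past the pan's edge.

```bash
python3 - <<'E'
from h import *
print(rel([.55,-.18,.24],down(.141)))
E
```

```text
(array([-0.5394,  0.0392, -0.015 ]), array([-0.0033182 ,  0.00208554, -0.15206131]))
```

Request:
apply_moves(plan=[-0.02, 0, -0.015, 0, 0, -0.02, -0.06, 0.005, -0.015, 0, 0, -0.04, -0.1, 0.01, -0.015, 0, 0, -0.06, -0.14, 0.015, -0.015, 0, 0, -0.08, -0.18, 0.02, -0.015, 0, 0, -0.1, -0.22, 0.025, -0.015, 0, 0, -0.12, -0.26, 0.03, -0.015, 0, 0, -0.14, -0.3, 0.035, -0.015, 0, 0, -0.152, -0.34, 0.04, -0.015, 0, 0, -0.152, -0.38, 0.04, -0.015, 0, 0, -0.152, -0.42, 0.04, -0.015, 0, 0, -0.152, -0.46, 0.04, -0.015, 0, 0, -0.152])

```text
clock: 6.05
eef_pos: [0.5506, -0.1016, 0.238]
tool_rot: [0.656, 0.755, -0.002, -0.003]
ft_force: [0.7, -0.4, -3.5]
grip_width: 0.0111
```

```bash
python3 - <<'E'
from h import *
print(rel([.55,-.18,.24],down(.141)))
E
```

```text
(array([-0.0775, -0.0117, -0.0021]), array([-5.67981708e-03, -1.93083614e-03,  3.71805716e-05]))
```

Request:
apply_moves(plan=[-0.03, -0.005, 0, 0, 0, 0, -0.06, -0.01, 0, 0, 0, 0, -0.075, -0.012, 0, 0, 0, 0, -0.075, -0.012, 0, 0, 0, 0, -0.075, -0.012, 0, 0, 0, 0, -0.075, -0.012, 0, 0, 0, 0])

```text
clock: 6.55
eef_pos: [0.5502, -0.1751, 0.2392]
tool_rot: [0.655, 0.755, -0.001, -0.002]
ft_force: [-0.3, -0.9, -3.5]
grip_width: 0.0106
```

```bash
python3 - <<'E'
from h import *
import pickle
for i in range(3): c=cam("wrist")
print(tcp().round(4)); save(c,"w5"); pickle.dump(c,open("w5.pkl","wb"))
print(rel([.555,-.275,.24],down(.141)))
E
```

```text
[[-1.424e-01  9.898e-01 -1.300e-03  5.511e-01]
 [ 9.898e-01  1.424e-01  7.000e-04 -1.746e-01]
 [ 8.000e-04 -1.200e-03 -1.000e+00  2.406e-01]
 [ 0.000e+00  0.000e+00  0.000e+00  1.000e+00]]
(array([-0.1   , -0.0104,  0.0006]), array([-0.00117173, -0.00084522,  0.00185601]))
```

View pics/w5.png

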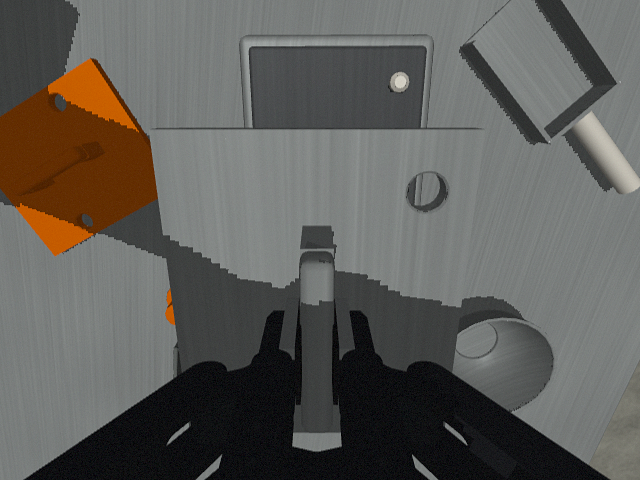

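Request:
apply_moves(plan=[-0.03, -0.003, 0, 0, 0, 0, -0.06, -0.006, 0, 0, 0, 0, -0.09, -0.01, 0, 0, 0, 0, -0.1, -0.01, 0, 0, 0, 0, -0.1, -0.01, 0, 0, 0, 0, -0.1, -0.01, 0, 0, 0, 0, -0.1, -0.01, 0, 0, 0, 0])

```text
clock: 7.28
eef_pos: [0.5555, -0.2748, 0.2412]
tool_rot: [0.655, 0.756, 0.0, -0.0]
ft_force: [0.3, -0.3, -3.2]
grip_width: 0.011
```

```bash
python3 - <<'E'
from h import *
import pickle
for i in range(3): c=cam("wrist")
print(tcp().round(4)); save(c,"w6"); pickle.dump(c,open("w6.pkl","wb"))
c5=pickle.load(open("w5.pkl","rb")); save(c5,"w5z",(230,20,490,220),3); save(c,"w6z",(230,0,490,220),3)
E
```

```text
[[-1.424e-01  9.898e-01  0.000e+00  5.556e-01]
 [ 9.898e-01  1.424e-01  2.000e-04 -2.749e-01]
 [ 2.000e-04  1.000e-04 -1.000e+00  2.415e-01]
 [ 0.000e+00  0.000e+00  0.000e+00  1.000e+00]]
```

View pics/w5z.png

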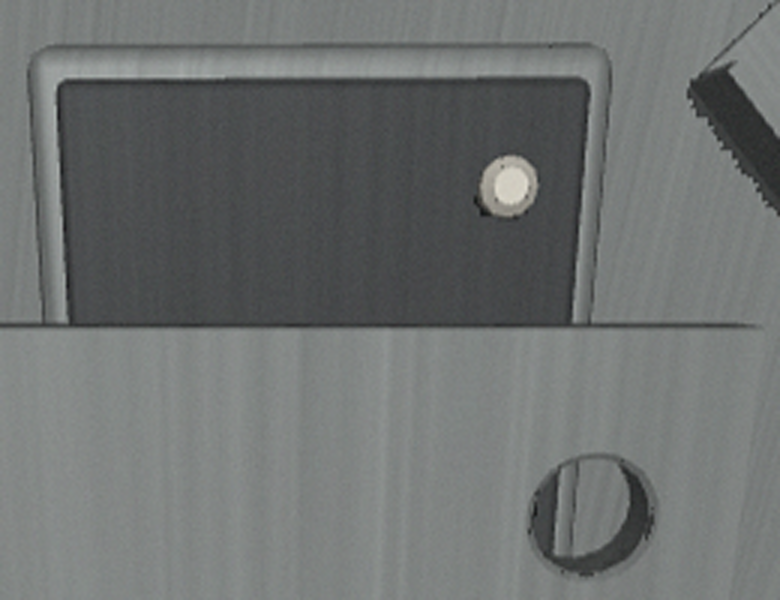

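View pics/w6z.png

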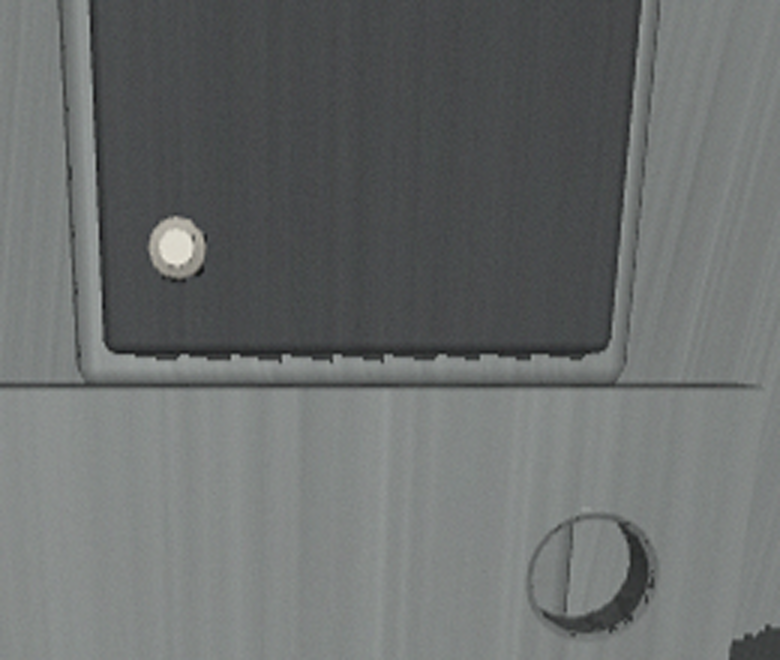

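```bash
python3 - <<'E'
from h import *
import pickle
c5=pickle.load(open("w5.pkl","rb"));c6=pickle.load(open("w6.pkl","rb"))
p1=unproj(c5,230+511/3-.33,20+185/3-.33,.079); p2=unproj(c6,230+177/3-.33,247/3-.33,.079)
d=p1-p2; cen=(p1+p2)/2; print(p1,p2,cen,"r",np.linalg.norm(d)/2,"ang",np.degrees(np.arctan2(d[1],d[0])))
# platform edges yaw: far edge of platform inner in w5, near edge in w6
a=quad(c5,(230,20),3,[(60,78),(588,78)],.07); b=quad(c6,(230,0),3,[(104,350),(610,352)],.07)
print(a,b,"cen from edges",(a.mean(0)+b.mean(0))/2)
for e in (a,b): v=e[1]-e[0]; print("yaw",np.arctan2(v[1],v[0]),np.linalg.norm(v))
v=a.mean(0)-b.mean(0); print("yaw y",np.arctan2(v[1],v[0])-np.pi/2,np.linalg.norm(v))
# pan in tool
c=dict(c6); c["W"]=c6["tool_from_camera"]; 
for zt in (.0145,):
  hole=unproj(c,230+592/3-.33,574/3-.33,zt); k=np.array([unproj(c,x,y,zt) for x,y in [(150.5,128.5),(483.5,128.5)]])
  print("tool hole",hole,"corners",k, "width",np.linalg.norm(k[1]-k[0]))
E
```

```text
[ 0.59636516 -0.06922893  0.079     ] [ 0.52204508 -0.18117592  0.079     ] [ 0.55920512 -0.12520242  0.079     ] r 0.06718556863021026 ang 56.42035428426928
[[ 0.48573518 -0.06040136  0.07      ]
 [ 0.61125599 -0.04252554  0.07      ]] [[ 0.50583647 -0.20776288  0.07      ]
 [ 0.63351292 -0.18998013  0.07      ]] cen from edges [ 0.55908514 -0.12516748  0.07      ]
yaw 0.14146196229779004 0.12678729750441112
yaw 0.13838955112786153 0.12890889345572681
yaw y 0.1427001546989426 0.14892175687589096
tool hole [0.05015072 0.04520479 0.0145    ] corners [[ 0.07478567 -0.06374612  0.0145    ]
 [ 0.07467705  0.06474961  0.0145    ]] width 0.12849578220202826
```

```bash
python3 - <<'E'
from h import *
print(rel([.5587,-.1253,.14],down(.1415)))
E
```

```text
(array([0.1476, 0.0244, 0.1016]), array([ 7.54626910e-05, -2.35518544e-04,  1.42433322e-03]))
```

Request:
apply_moves(plan=[0.03, 0.005, 0.02, 0, 0, 0.001, 0.06, 0.01, 0.04, 0, 0, 0.001, 0.09, 0.015, 0.05, 0, 0, 0.001, 0.12, 0.02, 0.06, 0, 0, 0.001, 0.14, 0.024, 0.08, 0, 0, 0.001, 0.1476, 0.0244, 0.1, 0, 0, 0.001, 0.1476, 0.0244, 0.1, 0, 0, 0.001, 0.1476, 0.0244, 0.1, 0, 0, 0.001, 0.1476, 0.0244, 0.1, 0, 0, 0.001, 0.1476, 0.0244, 0.1, 0, 0, 0.001])

```text
clock: 8.27
eef_pos: [0.56, -0.1278, 0.1431]
tool_rot: [0.656, 0.755, 0.001, 0.002]
ft_force: [-0.4, 0.0, -3.2]
grip_width: 0.0109
```

```bash
python3 - <<'E'
from h import *
for i in range(2): c=cam("wrist")
save(c,"w7"); print(tcp().round(4)); print(rel([.5587,-.1253,.0945],down(.1415)))
E
```

```text
[[-1.382e-01  9.904e-01  2.900e-03  5.598e-01]
 [ 9.904e-01  1.382e-01 -8.000e-04 -1.279e-01]
 [-1.200e-03  2.700e-03 -1.000e+00  1.428e-01]
 [ 0.000e+00  0.000e+00  0.000e+00  1.000e+00]]
(array([ 0.0028, -0.0008,  0.0483]), array([ 0.00273323,  0.00121294, -0.00287569]))
```

View pics/w7.png

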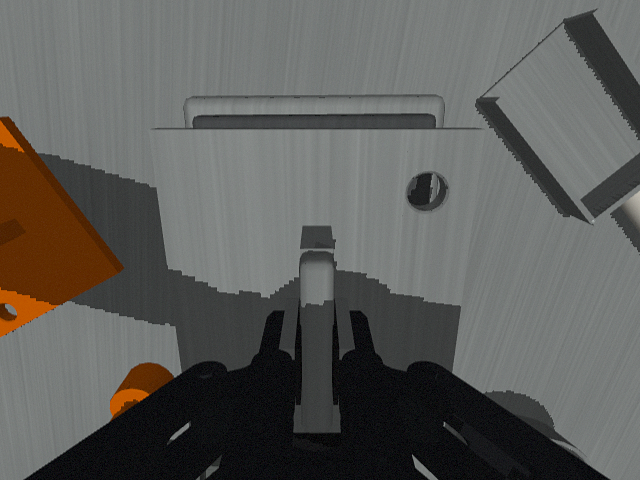

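Request:
apply_moves(plan=[0.0028, -0.0008, 0.012, 0, 0, -0.002, 0.0028, -0.0008, 0.018, 0, 0, -0.002, 0.0028, -0.0008, 0.018, 0, 0, -0.002, 0.0028, -0.0008, 0.018, 0, 0, -0.002, 0.0028, -0.0008, 0.018, 0, 0, -0.002, 0.0028, -0.0008, 0.018, 0, 0, -0.002])

```text
clock: 8.87
eef_pos: [0.5581, -0.1244, 0.1239]
tool_rot: [0.655, 0.755, 0.0, 0.0]
ft_force: [-0.2, -0.2, -3.6]
grip_width: 0.011
```

```bash
python3 - <<'E'
from h import *
for i in range(3): c=cam("wrist"); print(tcp()[:3,3].round(4),rel([.5587,-.1253,.0945],down(.1415)))
save(c,"w8",(230,60,490,260),3);
E
```

```text
[ 0.558  -0.1243  0.1239] (array([-0.001 ,  0.0005,  0.0294]), array([0.00097371, 0.00042149, 0.00028096]))
[ 0.558  -0.1243  0.1238] (array([-0.0011,  0.0005,  0.0293]), array([0.00087515, 0.00033611, 0.00037878]))
[ 0.5579 -0.1242  0.1237] (array([-0.0012,  0.0006,  0.0292]), array([0.00074195, 0.00030853, 0.0004176 ]))
```

View pics/w8.png

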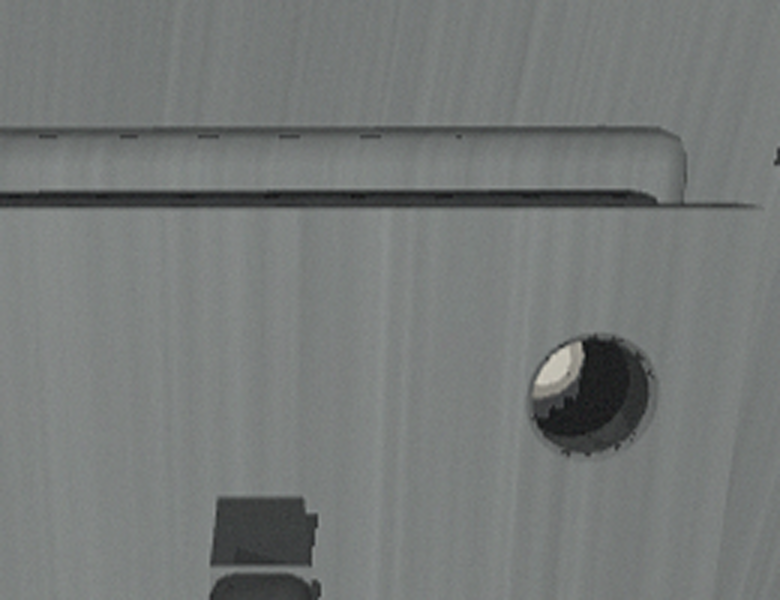

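Request:
apply_moves(plan=[-0.0012, 0.0006, 0.003, 0, 0, 0, -0.0012, 0.0006, 0.006, 0, 0, 0, -0.0012, 0.0006, 0.009, 0, 0, 0, -0.0012, 0.0006, 0.012, 0, 0, 0, -0.0012, 0.0006, 0.014, 0, 0, 0, -0.0012, 0.0006, 0.016, 0, 0, 0, -0.0012, 0.0006, 0.018, 0, 0, 0, -0.0012, 0.0006, 0.02, 0, 0, 0, -0.0012, 0.0006, 0.02, 0, 0, 0])

```text
clock: 9.77
eef_pos: [0.5581, -0.1251, 0.1028]
tool_rot: [0.655, 0.755, -0.0, -0.0]
ft_force: [-0.9, 0.2, -4.0]
grip_width: 0.011
```

```bash
python3 - <<'E'
from h import *
for i in range(2): print(tcp()[:3,3].round(4),rel([.5587,-.1253,.0945],down(.1415)));c=cam("wrist"); 
save(c,"w9",(230,60,490,260),3); print(sensors.get_obs()["ft_force"],sensors.get_obs()["ft_torque"])
E
```

```text
[ 0.5581 -0.1251  0.1028] (array([-0.0003,  0.0006,  0.0083]), array([-0.00072307, -0.00027026,  0.00051282]))
[ 0.5582 -0.1251  0.1031] (array([-0.0002,  0.0005,  0.0086]), array([-0.00045137, -0.00019621,  0.00048586]))
[ 0.48377893 -0.12721429 -3.91370733] [-0.01558245  0.00995454  0.00036435]
```

View pics/w9.png

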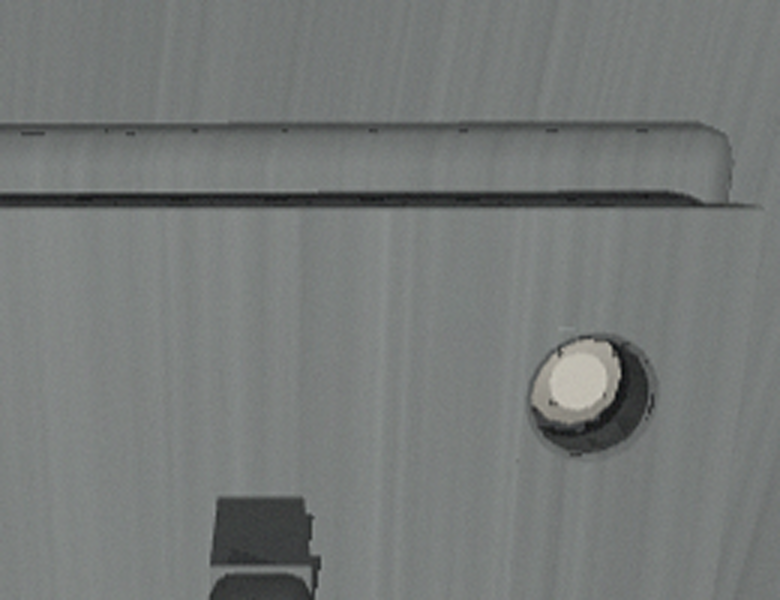

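The pin now shows inside the hole's lower rim, around (578,380) in the crop. I'll lower it the rest of the way.

Request:
apply_moves(plan=[0, 0.0005, 0.002, 0, 0, 0, 0, 0.0005, 0.004, 0, 0, 0, 0, 0.0005, 0.006, 0, 0, 0, 0, 0.0005, 0.0075, 0, 0, 0, 0, 0.0005, 0.0085, 0, 0, 0, 0, 0.0005, 0.0085, 0, 0, 0, 0, 0.0005, 0.0085, 0, 0, 0])

```text
clock: 10.45
eef_pos: [0.5588, -0.1251, 0.0947]
tool_rot: [0.655, 0.755, -0.0, -0.0]
ft_force: [0.8, -0.4, -3.4]
grip_width: 0.011
```

```bash
python3 - <<'E'
from h import *
for i in range(2): print(tcp()[:3,3].round(4),rel([.5587,-.1253,.0945],down(.1415)));c=cam("wrist"); 
save(c,"w10",(230,60,490,260),3); print(sensors.get_obs()["ft_force"],sensors.get_obs()["ft_torque"])
E
```

```text
[ 0.5588 -0.1251  0.0947] (array([-0.0001, -0.0002,  0.0002]), array([-1.11429356e-04, -3.19244717e-05,  4.48903502e-04]))
[ 0.5589 -0.1251  0.0948] (array([-0.0001, -0.0002,  0.0003]), array([-1.08606600e-05, -1.39179131e-05,  5.19334860e-04]))
[ 0.0782377  -0.17807218 -3.03943405] [-0.04326903  0.00517529 -0.03325803]
```

View pics/w10.png

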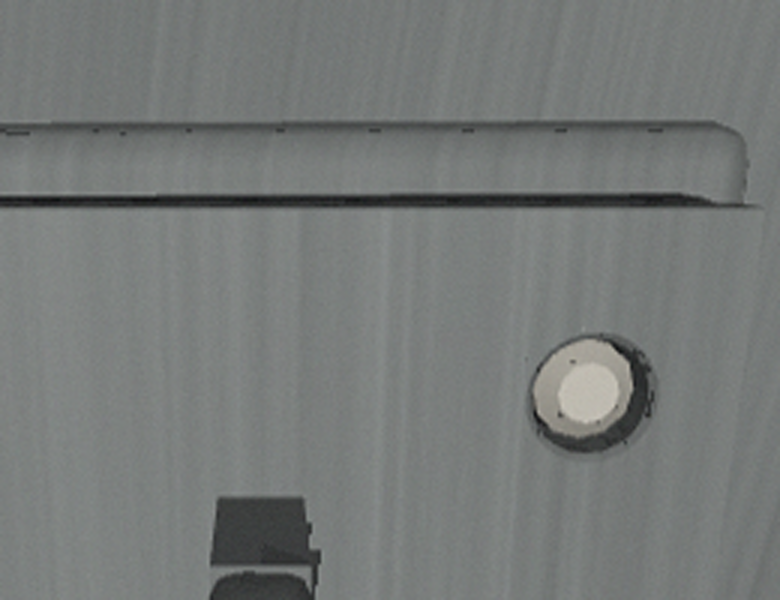

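The pan is over the pins with no resistance. I'll press 1 mm, release and rise.

Request:
apply_moves(plan=[0, 0, 0.001, 0, 0, 0, 0, 0, 0.001, 0, 0, 0, 0, 0, 0.001, 0, 0, 0])

```text
clock: 10.8
eef_pos: [0.5591, -0.1252, 0.0945]
tool_rot: [0.655, 0.755, 0.0, 0.0]
ft_force: [-2.5, 0.6, 2.4]
grip_width: 0.0109
```

Request:
apply_moves(plan=[0, 0, 0, 0, 0, 0, 0, 0, 0, 0, 0, 0, 0, 0, 0, 0, 0, 0, 0, 0, 0, 0, 0, 0, 0, 0, 0, 0, 0, 0, 0, 0, 0, 0, 0, 0, 0, 0, -0.03, 0, 0, 0, 0, 0, -0.06, 0, 0, 0, 0, 0, -0.09, 0, 0, 0, 0, 0, -0.12, 0, 0, 0, 0, 0, -0.14, 0, 0, 0, 0, 0, -0.14, 0, 0, 0], grip=0.05)

```text
clock: 11.8
eef_pos: [0.5616, -0.1258, 0.2396]
tool_rot: [0.655, 0.755, 0.002, 0.005]
ft_force: [0.6, 0.6, 0.5]
grip_width: 0.0498
```

```bash
python3 - <<'E'
from h import *
for i in range(2): c=cam("wrist"); 
save(c,"w11"); print(tcp().round(4)); 
t=cam("top"); save(t,"t3",(350,180,510,285),5)
E
```

```text
[[-1.415e-01  9.899e-01  2.300e-03  5.594e-01]
 [ 9.899e-01  1.415e-01 -5.000e-04 -1.253e-01]
 [-8.000e-04  2.200e-03 -1.000e+00  2.347e-01]
 [ 0.000e+00  0.000e+00  0.000e+00  1.000e+00]]
```

View pics/w11.png

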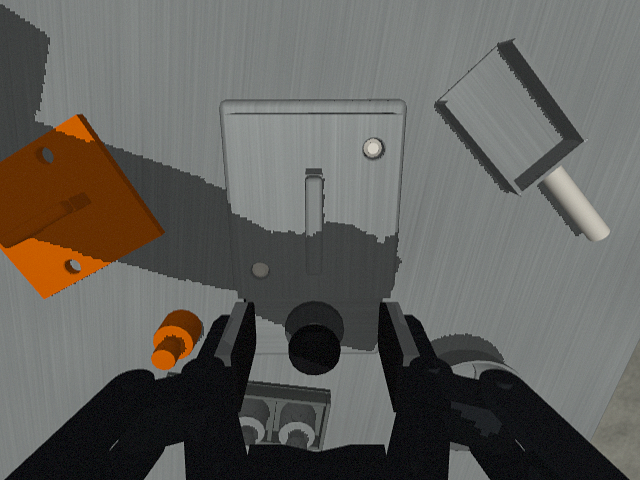

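The pan is flush, with both pins through the plate at (373,148) and (261,270), and let go. Next is the plunger: close the fingers and move 120 mm along tool -x.

Request:
apply_moves(plan=[-0.03, 0, 0, 0, 0, 0, -0.06, 0, 0, 0, 0, 0, -0.09, 0, 0, 0, 0, 0, -0.12, 0, 0.02, 0, 0, 0, -0.12, 0, 0.06, 0, 0, 0, -0.12, 0, 0.08, 0, 0, 0, -0.12, 0, 0.1, 0, 0, 0, -0.12, 0, 0.11, 0, 0, 0, -0.12, 0, 0.11, 0, 0, 0, -0.12, 0, 0.11, 0, 0, 0], grip=0.0)

```text
clock: 12.78
eef_pos: [0.5752, -0.2435, 0.1228]
tool_rot: [0.655, 0.756, -0.0, -0.001]
ft_force: [0.6, -0.0, 1.1]
grip_width: -0.0002
```

```bash
python3 - <<'E'
from h import *
for i in range(2): c=cam("wrist"); 
save(c,"w12"); print(tcp().round(4),rel([.576,-.244,.085],down(.1415)));
E
```

```text
[[-1.418e-01  9.899e-01  2.000e-03  5.767e-01]
 [ 9.899e-01  1.418e-01 -8.000e-04 -2.441e-01]
 [-1.100e-03  1.900e-03 -1.000e+00  1.251e-01]
 [ 0.000e+00  0.000e+00  0.000e+00  1.000e+00]] (array([ 0.0002, -0.0008,  0.0401]), array([0.00185851, 0.00109659, 0.00080347]))
```

View pics/w12.png

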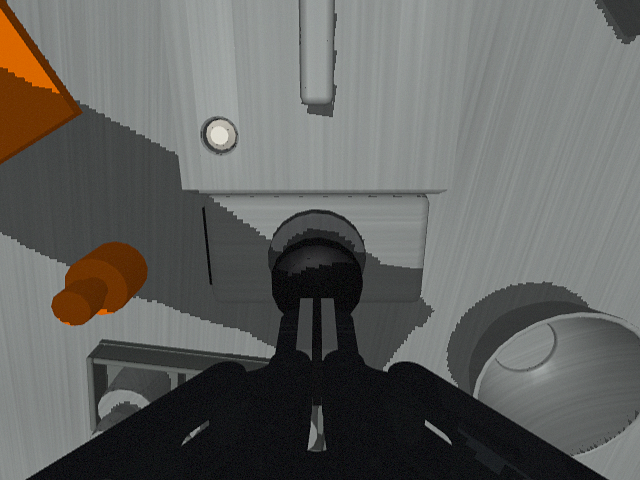

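The fingertips are over the black head. Pressing.

Request:
apply_moves(plan=[0, 0, 0.01, 0, 0, 0, 0, 0, 0.02, 0, 0, 0, 0, 0, 0.027, 0, 0, 0, 0, 0, 0.031, 0, 0, 0, 0, 0, 0.035, 0, 0, 0, 0, 0, 0.038, 0, 0, 0, 0, 0, 0.04, 0, 0, 0, 0, 0, 0.041, 0, 0, 0, 0, 0, 0.041, 0, 0, 0, 0, 0, 0.041, 0, 0, 0])

```text
clock: 13.72
eef_pos: [0.5764, -0.244, 0.086]
tool_rot: [0.655, 0.756, 0.001, 0.001]
ft_force: [-3.8, 2.9, 15.9]
grip_width: -0.0003
```

16 N at z=0.086 means the plunger is on its stop. Now releasing.

Request:
apply_moves(plan=[0, 0, 0, 0, 0, 0, 0, 0, -0.01, 0, 0, 0, 0, 0, -0.02, 0, 0, 0, 0, 0, -0.04, 0, 0, 0, 0, 0, -0.08, 0, 0, 0, 0, 0, -0.12, 0, 0, 0, 0, 0, -0.15, 0, 0, 0, 0, 0, -0.17, 0, 0, 0, 0, 0, -0.17, 0, 0, 0], grip=0.06)

```text
clock: 14.47
eef_pos: [0.5774, -0.2448, 0.2586]
tool_rot: [0.655, 0.755, 0.001, 0.004]
ft_force: [0.4, 0.1, 0.3]
grip_width: 0.0602
```

```bash
python3 - <<'E'
from h import *
print(tcp()[:3].round(4),rel([.515,-.41,.26],down(.05)))
t=cam("top"); save(t,"t4",(350,180,510,285),5)
E
```

```text
[[-0.1413  0.9899  0.0077  0.5774]
 [ 0.99    0.1414 -0.0036 -0.2448]
 [-0.0047  0.0071 -1.      0.2586]] (array([-0.1547, -0.0851, -0.0013]), array([0.00728892, 0.00436068, 0.09181885]))
```

View pics/t4.png

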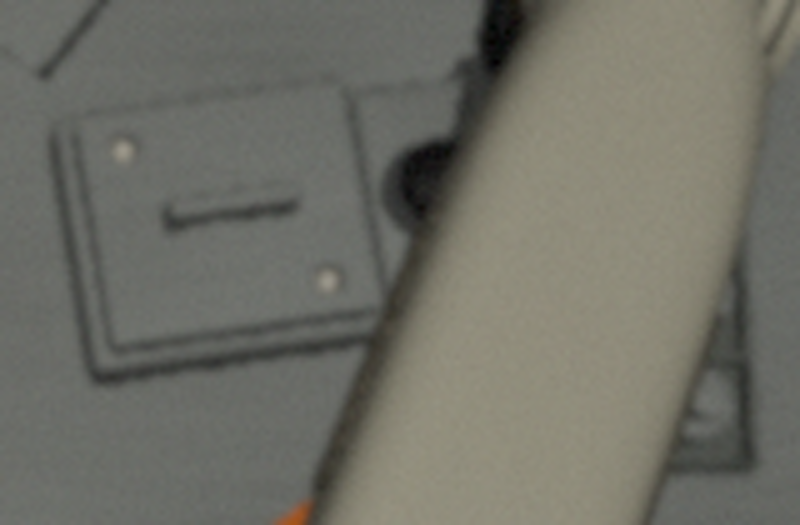

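The pan is flush and the plunger head is at (430,190). Now to the tray, turning so the jaws run along world y.

```bash
python3 - <<'E'
from h import *
print(sensors.get_obs()["joint_pos"].round(3),rel([.48,-.392,.27],down(-1.57)))
E
```

```text
[-0.401  0.493  0.434  1.508 -0.     1.028] (array([-0.1324, -0.1164, -0.0145]), array([ 5.02274083e-03, -1.26621359e-03,  1.71183627e+00]))
```

Request:
apply_moves(plan=[-0.03, -0.03, -0.015, 0, 0, 0.12, -0.06, -0.06, -0.015, 0, 0, 0.24, -0.1, -0.09, -0.015, 0, 0, 0.36, -0.132, -0.116, -0.015, 0, 0, 0.48, -0.132, -0.116, -0.015, 0, 0, 0.6, -0.132, -0.116, -0.015, 0, 0, 0.72, -0.132, -0.116, -0.015, 0, 0, 0.84, -0.132, -0.116, -0.015, 0, 0, 0.96, -0.132, -0.116, -0.015, 0, 0, 1.08, -0.132, -0.116, -0.015, 0, 0, 1.2, -0.132, -0.116, -0.015, 0, 0, 1.32, -0.132, -0.116, -0.015, 0, 0, 1.44])

```text
clock: 15.52
eef_pos: [0.4785, -0.3903, 0.2651]
tool_rot: [0.991, 0.133, -0.002, -0.002]
ft_force: [-0.2, 0.5, -0.6]
grip_width: 0.0602
```

```bash
python3 - <<'E'
from h import *
print(sensors.get_obs()["joint_pos"].round(3),rel([.48,-.392,.27],down(-1.57)))
E
```

```text
[-0.684  0.481  0.44   1.535 -0.     2.191] (array([ 0.001 ,  0.002 , -0.0049]), array([-0.00376827,  0.00390337,  0.26587615]))
```

Request:
apply_moves(plan=[0, 0, 0, 0, 0, 0.12, 0, 0, 0, 0, 0, 0.24, 0, 0, 0, 0, 0, 0.266, 0, 0, 0, 0, 0, 0.266, 0, 0, 0, 0, 0, 0.266, 0, 0, 0, 0, 0, 0.266])

```text
clock: 16.02
eef_pos: [0.4792, -0.3907, 0.2665]
tool_rot: [1.0, 0.004, -0.001, -0.001]
ft_force: [-0.3, -0.5, 0.1]
grip_width: 0.06
```

```bash
python3 - <<'E'
from h import *
import pickle
for i in range(3): c=cam("wrist"); 
save(c,"w13"); pickle.dump(c,open("w13.pkl","wb")); print(tcp().round(4))
E
```

```text
[[ 1.000e+00  7.200e-03 -6.000e-04  4.795e-01]
 [ 7.200e-03 -1.000e+00  4.000e-04 -3.909e-01]
 [-6.000e-04 -4.000e-04 -1.000e+00  2.674e-01]
 [ 0.000e+00  0.000e+00  0.000e+00  1.000e+00]]
```

View pics/w13.png

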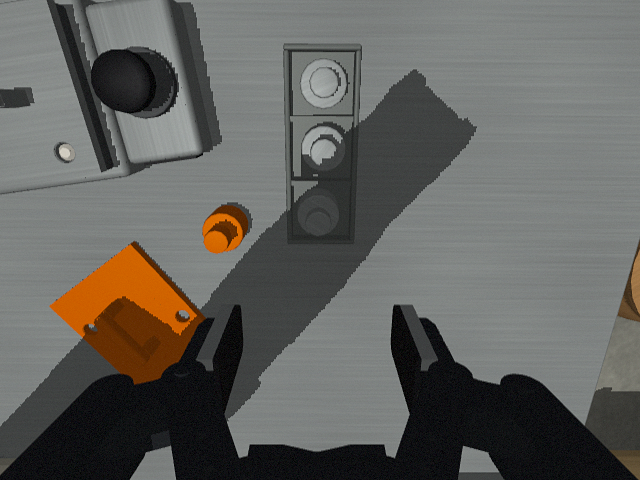

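```bash
python3 - <<'E'
from h import *
import pickle
c=pickle.load(open("w13.pkl","rb")); im=c["pixels"].astype(float)
c2=dict(c); 
b=np.clip((im[35:255,270:380]*1.0)**.7*4.5,0,255).astype(np.uint8)
cv2.imwrite("pics/w13z.png",cv2.resize(b[:,:,::-1],None,fx=2.7*1,fy=2.7,interpolation=cv2.INTER_CUBIC))
E
```

```text
(no output)
```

View pics/w13z.png

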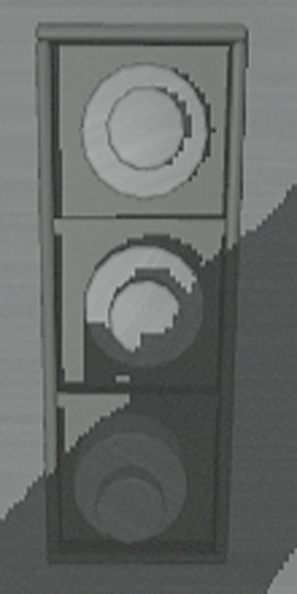

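```bash
python3 - <<'E'
from h import *
import pickle
c=pickle.load(open("w13.pkl","rb"))
k=quad(c,(270,35),2.7,[(145,128),(144,316),(131,512)],.067); print(k.round(4))
b=quad(c,(270,35),2.7,[(145,131),(144,301),(131,488)],.039); print("body",b.round(4))
t=quad(c,(270,35),2.7,[(37,26),(246,26),(227,557),(48,560)],.024); print(t.round(4),t.mean(0)); x=t[0]+t[1]-t[2]-t[3]; print(np.arctan2(x[1],x[0]),np.linalg.norm(x)/2)
print(rel([k[0,0],k[0,1],.1],down(-1.57)))
E
```

```text
[[ 0.578  -0.3953  0.067 ]
 [ 0.5224 -0.3957  0.067 ]
 [ 0.4571 -0.392   0.067 ]]
body [[ 0.5782 -0.3957  0.039 ]
 [ 0.524  -0.3961  0.039 ]
 [ 0.4574 -0.3921  0.039 ]]
[[ 0.6107 -0.3601  0.024 ]
 [ 0.6111 -0.4288  0.024 ]
 [ 0.4256 -0.4295  0.024 ]
 [ 0.424  -0.3604  0.024 ]] [ 0.51783048 -0.39468479  0.024     ]
0.0026032016960902057 0.18607656968751293
(array([0.0986, 0.0052, 0.1674]), array([-0.00039589,  0.00064273,  0.00639959]))
```

Knob tops: A (0.578,-0.395), B (0.522,-0.396), C (0.457,-0.392). These agree with the tray cells (centre 0.518,-0.395). I'll start with A.

Request:
apply_moves(plan=[0.035, 0.002, 0.03, 0, 0, 0.006, 0.07, 0.004, 0.06, 0, 0, 0.006, 0.0986, 0.0052, 0.1, 0, 0, 0.006, 0.0986, 0.0052, 0.13, 0, 0, 0.006, 0.0986, 0.0052, 0.15, 0, 0, 0.006, 0.0986, 0.0052, 0.165, 0, 0, 0.006, 0.0986, 0.0052, 0.165, 0, 0, 0.006, 0.0986, 0.0052, 0.165, 0, 0, 0.006], grip=0.05)

```text
clock: 16.83
eef_pos: [0.5777, -0.3951, 0.1017]
tool_rot: [1.0, 0.001, -0.001, -0.001]
ft_force: [-0.4, -0.9, 0.5]
grip_width: 0.0497
```

```bash
python3 - <<'E'
from h import *
for i in range(2): c=cam("wrist"); 
save(c,"w14"); print(tcp()[:3,3].round(4),rel([.578,-.3955,.042],down(-1.57)))
E
```

```text
[ 0.5792 -0.3963  0.1049] (array([-0.0013, -0.0009,  0.0629]), array([ 1.80830142e-03, -2.63585237e-03, -9.61747502e-05]))
```

View pics/w14.png

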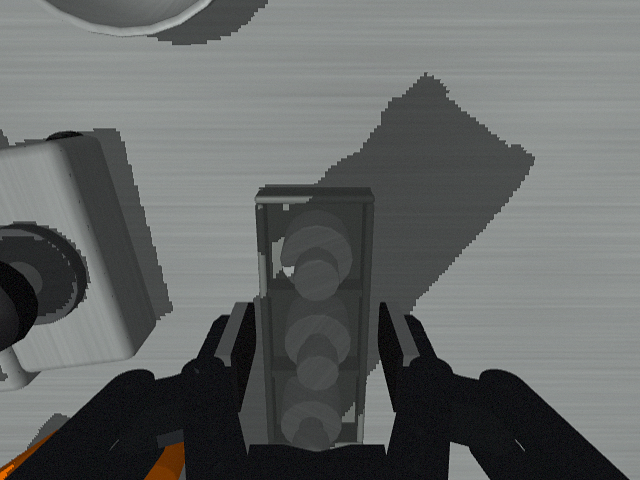

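Request:
apply_moves(plan=[-0.0012, -0.0008, 0.01, 0, 0, 0, -0.0012, -0.0008, 0.02, 0, 0, 0, -0.0012, -0.0008, 0.03, 0, 0, 0, -0.0012, -0.0008, 0.04, 0, 0, 0, -0.0012, -0.0008, 0.048, 0, 0, 0, -0.0012, -0.0008, 0.054, 0, 0, 0, -0.0012, -0.0008, 0.058, 0, 0, 0, -0.0012, -0.0008, 0.06, 0, 0, 0, -0.0012, -0.0008, 0.06, 0, 0, 0, -0.0012, -0.0008, 0.06, 0, 0, 0])

```text
clock: 17.77
eef_pos: [0.5774, -0.3949, 0.043]
tool_rot: [1.0, 0.0, 0.0, 0.0]
ft_force: [0.6, -0.4, -0.0]
grip_width: 0.0501
```

```bash
python3 - <<'E'
from h import *
for i in range(2): c=cam("wrist"); 
save(c,"w15",(200,200,440,460),2); print(tcp()[:3,3].round(4),rel([.578,-.3955,.042],down(-1.57)))
E
```

```text
[ 0.5775 -0.395   0.0435] (array([0.0005, 0.0005, 0.0015]), array([ 6.89943847e-04, -1.01477995e-03,  1.18963459e-05]))
```

View pics/w15.png

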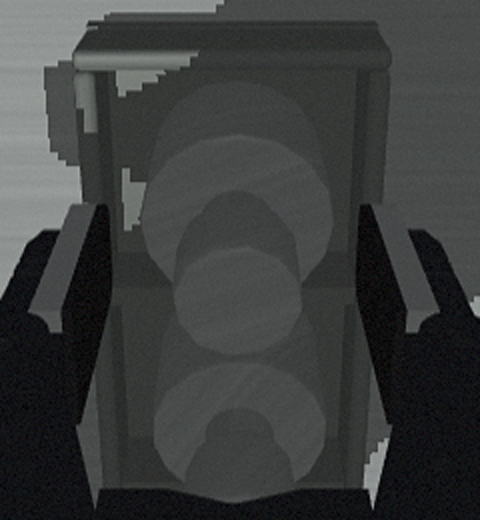

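Request:
apply_moves(plan=[0.0005, 0.0005, 0.0015, 0, 0, 0, 0.0005, 0.0005, 0.0015, 0, 0, 0, 0.0005, 0.0005, 0.0015, 0, 0, 0, 0.0005, 0.0005, 0.0015, 0, 0, 0, 0.0005, 0.0005, 0.0015, 0, 0, 0, 0.0005, 0.0005, 0.0015, 0, 0, 0, 0.0005, 0.0005, 0.0015, 0, 0, 0], grip=0.0)

```text
clock: 18.45
eef_pos: [0.5779, -0.3957, 0.0418]
tool_rot: [1.0, 0.0, 0.0, 0.0]
ft_force: [-0.1, -0.9, 1.3]
grip_width: 0.0224
```

Request:
apply_moves(plan=[0, 0, -0.005, 0, 0, 0, 0, 0, -0.012, 0, 0, 0, 0, 0, -0.025, 0, 0, 0, 0, 0, -0.045, 0, 0, 0, 0, 0, -0.07, 0, 0, 0, 0, 0, -0.095, 0, 0, 0, 0, 0, -0.12, 0, 0, 0, 0, 0, -0.135, 0, 0, 0, 0, 0, -0.14, 0, 0, 0, 0, 0, -0.14, 0, 0, 0, 0, 0, -0.14, 0, 0, 0])

```text
clock: 19.37
eef_pos: [0.5771, -0.3947, 0.18]
tool_rot: [1.0, 0.0, -0.001, -0.001]
ft_force: [0.6, 0.0, -4.6]
grip_width: 0.0216
```

```bash
python3 - <<'E'
from h import *
for i in range(2): c=cam("wrist"); 
save(c,"w16"); print(tcp()[:3,3].round(4)); 
cen=np.array([.5592,-.1252]); a=.1415; Rz=np.array([[np.cos(a),-np.sin(a)],[np.sin(a),np.cos(a)]])
for o in [(.038,-.03),(.038,.03),(-.038,0)]: print(o,(cen+Rz@o).round(4))
p=cen+Rz@np.array([.038,.03]); print(rel([*p,.2],down(a-np.pi/2)))
E
```

```text
[ 0.5766 -0.3944  0.1787]
(0.038, -0.03) [ 0.6011 -0.1495]
(0.038, 0.03) [ 0.5926 -0.0901]
(-0.038, 0) [ 0.5216 -0.1306]
(array([ 0.0162, -0.3043, -0.0205]), array([-0.00293845,  0.00355562, -0.14064869]))
```

View pics/w16.png

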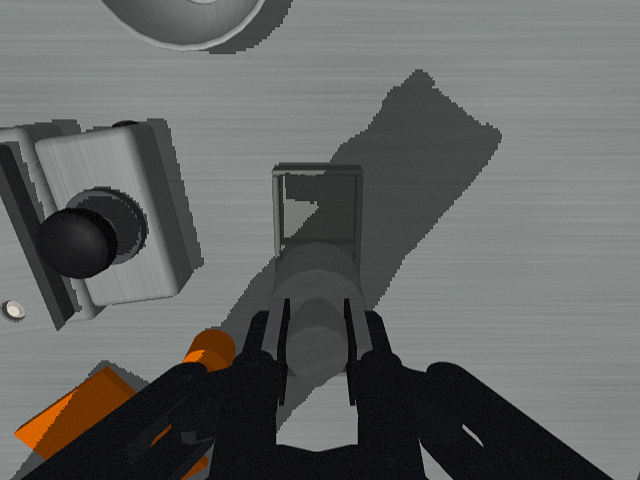

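The weight is held upright. Carrying it over to pan spot (+38,+30 mm).

Request:
apply_moves(plan=[0, -0.01, -0.01, 0, 0, -0.01, 0.002, -0.03, -0.02, 0, 0, -0.025, 0.004, -0.06, -0.02, 0, 0, -0.04, 0.006, -0.09, -0.02, 0, 0, -0.055, 0.008, -0.12, -0.02, 0, 0, -0.07, 0.01, -0.15, -0.02, 0, 0, -0.085, 0.012, -0.18, -0.02, 0, 0, -0.1, 0.014, -0.21, -0.02, 0, 0, -0.115, 0.016, -0.24, -0.02, 0, 0, -0.13, 0.016, -0.27, -0.02, 0, 0, -0.14, 0.016, -0.29, -0.02, 0, 0, -0.14, 0.016, -0.304, -0.02, 0, 0, -0.14])

```text
clock: 20.47
eef_pos: [0.5926, -0.0879, 0.2012]
tool_rot: [0.997, 0.072, -0.001, -0.001]
ft_force: [0.2, 0.4, -3.3]
grip_width: 0.0219
```

Request:
apply_moves(plan=[0, 0, 0.01, 0, 0, 0, 0, 0, 0.02, 0, 0, 0, 0, 0, 0.03, 0, 0, 0, 0, 0, 0.04, 0, 0, 0, 0, 0, 0.05, 0, 0, 0, 0, 0, 0.055, 0, 0, 0, 0, 0, 0.055, 0, 0, 0, 0, 0, 0.055, 0, 0, 0])

```text
clock: 21.13
eef_pos: [0.5931, -0.0917, 0.1457]
tool_rot: [0.998, 0.07, -0.001, -0.0]
ft_force: [0.7, -0.0, -4.2]
grip_width: 0.0219
```

```bash
python3 - <<'E'
from h import *
for i in range(2): c=cam("wrist"); 
save(c,"w17"); print(tcp()[:3,3].round(4),rel([.5926,-.0901,.117],down(.1415-np.pi/2)),sensors.get_obs()["joint_pos"][5])
E
```

```text
[ 0.5939 -0.0916  0.1469] (array([-0.0011, -0.0017,  0.0299]), array([ 0.00039544, -0.00117309, -0.00115236])) 2.8482263888509616
```

View pics/w17.png

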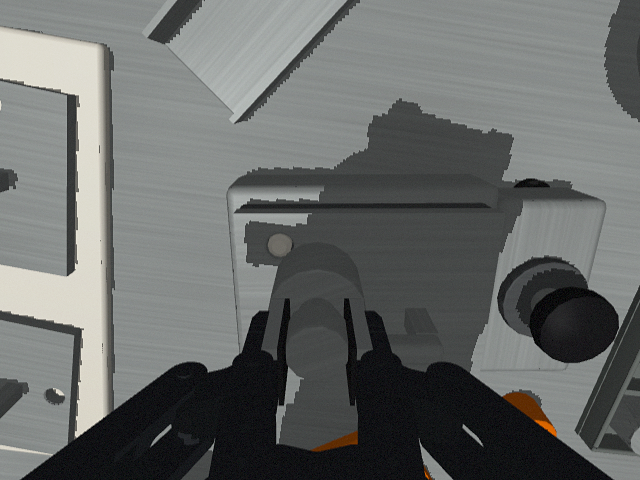

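Request:
apply_moves(plan=[-0.001, -0.0017, 0.005, 0, 0, 0, -0.001, -0.0017, 0.01, 0, 0, 0, -0.001, -0.0017, 0.015, 0, 0, 0, -0.001, -0.0017, 0.019, 0, 0, 0, -0.001, -0.0017, 0.022, 0, 0, 0, -0.001, -0.0017, 0.025, 0, 0, 0, -0.001, -0.0017, 0.027, 0, 0, 0, -0.001, -0.0017, 0.028, 0, 0, 0, -0.001, -0.0017, 0.028, 0, 0, 0, -0.001, -0.0017, 0.028, 0, 0, 0])

```text
clock: 22.07
eef_pos: [0.5923, -0.0897, 0.1184]
tool_rot: [0.998, 0.07, 0.0, 0.0]
ft_force: [0.0, -0.2, -5.0]
grip_width: 0.0224
```

Request:
apply_moves(plan=[0, 0, 0.0008, 0, 0, 0, 0, 0, 0.0015, 0, 0, 0, 0, 0, 0.0015, 0, 0, 0, 0, 0, 0.0015, 0, 0, 0])

```text
clock: 22.4
eef_pos: [0.5921, -0.0897, 0.1168]
tool_rot: [0.998, 0.07, 0.0, 0.0]
ft_force: [0.5, 0.7, -4.7]
grip_width: 0.022
```

Request:
apply_moves(plan=[0, 0, 0.0005, 0, 0, 0, 0, 0, 0.001, 0, 0, 0, 0, 0, 0.001, 0, 0, 0, 0, 0, 0.001, 0, 0, 0])

```text
clock: 22.73
eef_pos: [0.5924, -0.0897, 0.1167]
tool_rot: [0.998, 0.07, 0.001, 0.0]
ft_force: [-2.0, -0.1, 3.5]
grip_width: 0.0217
```

Contact at z=0.1167. Releasing.

Request:
apply_moves(plan=[0, 0, 0, 0, 0, 0, 0, 0, 0, 0, 0, 0, 0, 0, 0, 0, 0, 0, 0, 0, 0, 0, 0, 0, 0, 0, 0, 0, 0, 0, 0, 0, -0.01, 0, 0, 0, 0, 0, -0.03, 0, 0, 0, 0, 0, -0.06, 0, 0, 0, 0, 0, -0.09, 0, 0, 0, 0, 0, -0.12, 0, 0, 0, 0, 0, -0.12, 0, 0, 0], grip=0.045)

```text
clock: 23.65
eef_pos: [0.5955, -0.0902, 0.2441]
tool_rot: [0.998, 0.07, 0.006, 0.001]
ft_force: [1.1, -0.4, 1.4]
grip_width: 0.045
```

```bash
python3 - <<'E'
from h import *
for i in range(2): c=cam("wrist"); 
save(c,"w18"); print(tcp()[:3,3].round(4),rel([.5225,-.3957,.23],down(-1.57)))
E
```

```text
[ 0.5934 -0.0899  0.2385] (array([-0.1131,  0.2928,  0.0084]), array([ 0.00115321, -0.00501302,  0.14001817]))
```

View pics/w18.png

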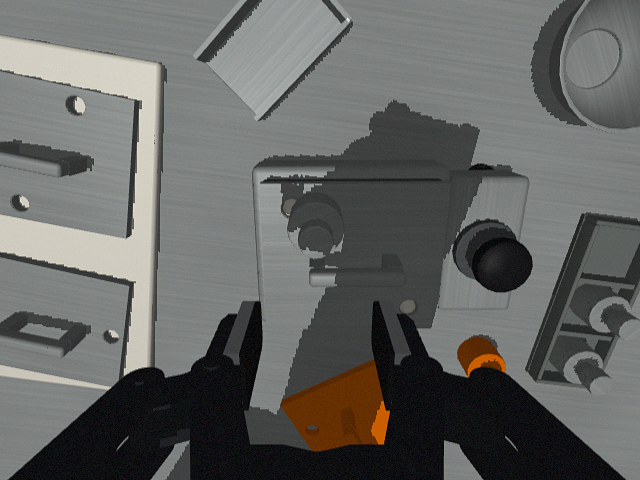

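Weight A stands on the pan at (315,225). Now B.

Request:
apply_moves(plan=[-0.01, 0.03, 0, 0, 0, 0.02, -0.022, 0.06, 0, 0, 0, 0.04, -0.034, 0.09, 0, 0, 0, 0.06, -0.046, 0.12, 0, 0, 0, 0.08, -0.058, 0.15, 0, 0, 0, 0.1, -0.07, 0.18, 0, 0, 0, 0.12, -0.082, 0.21, 0.01, 0, 0, 0.14, -0.094, 0.24, 0.02, 0, 0, 0.14, -0.105, 0.27, 0.04, 0, 0, 0.14, -0.113, 0.293, 0.07, 0, 0, 0.14, -0.113, 0.293, 0.1, 0, 0, 0.14, -0.113, 0.293, 0.11, 0, 0, 0.14], grip=0.05)

```text
clock: 24.75
eef_pos: [0.5173, -0.395, 0.1188]
tool_rot: [1.0, -0.001, -0.004, -0.003]
ft_force: [-0.6, 1.4, -1.0]
grip_width: 0.0502
```

Request:
apply_moves(plan=[0, 0, 0.01, 0, 0, 0, 0, 0, 0.015, 0, 0, 0, 0, 0, 0.015, 0, 0, 0, 0, 0, 0.015, 0, 0, 0, 0, 0, 0.015, 0, 0, 0])

```text
clock: 25.17
eef_pos: [0.5228, -0.3956, 0.1129]
tool_rot: [1.0, 0.001, 0.001, 0.001]
ft_force: [0.1, 0.5, -0.0]
grip_width: 0.0503
```

```bash
python3 - <<'E'
from h import *
for i in range(2): c=cam("wrist"); 
save(c,"w19"); print(tcp()[:3,3].round(4),rel([.5225,-.3957,.042],down(-1.57)))
E
```

```text
[ 0.5225 -0.3958  0.1127] (array([-0.0002, -0.0002,  0.0707]), array([ 0.00188663, -0.00247382,  0.00088663]))
```

View pics/w19.png

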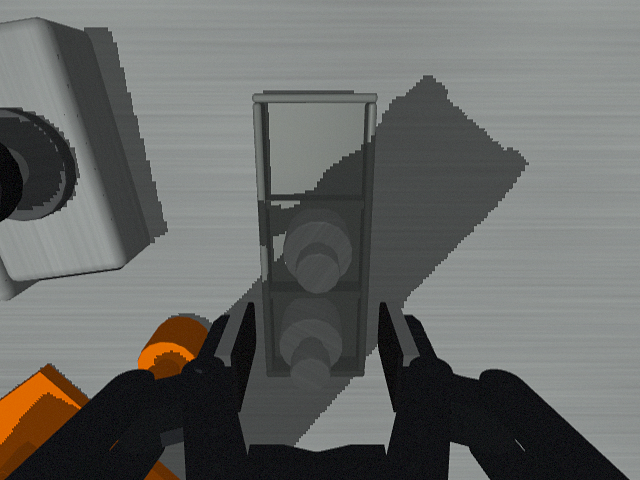

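Request:
apply_moves(plan=[0, 0, 0.015, 0, 0, 0, 0, 0, 0.03, 0, 0, 0, 0, 0, 0.04, 0, 0, 0, 0, 0, 0.05, 0, 0, 0, 0, 0, 0.06, 0, 0, 0, 0, 0, 0.066, 0, 0, 0, 0, 0, 0.07, 0, 0, 0, 0, 0, 0.0705, 0, 0, 0, 0, 0, 0.0705, 0, 0, 0, 0, 0, 0.0705, 0, 0, 0])

```text
clock: 26.1
eef_pos: [0.5218, -0.396, 0.0409]
tool_rot: [1.0, 0.0, 0.0, 0.0]
ft_force: [0.9, 0.9, 0.6]
grip_width: 0.0501
```

```bash
python3 - <<'E'
from h import *
for i in range(2): c=cam("wrist"); 
save(c,"w20",(200,200,440,460),2); print(tcp()[:3,3].round(4),rel([.5225,-.3957,.042],down(-1.57)))
E
```

```text
[ 0.5219 -0.396   0.0411] (array([ 0.0006, -0.0003, -0.0009]), array([ 9.15189418e-04, -1.17226842e-03, -3.67238712e-05]))
```

View pics/w20.png

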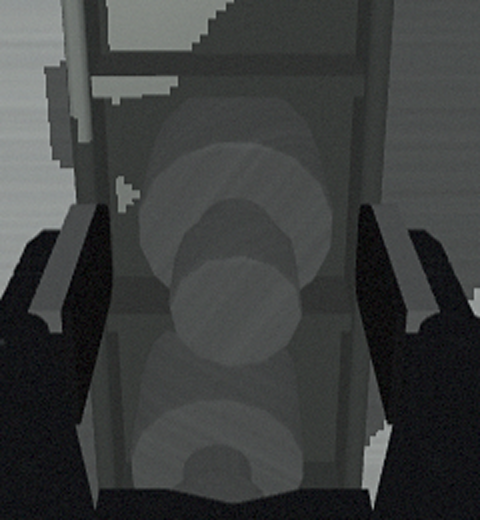

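Request:
apply_moves(plan=[0, 0, -0.0005, 0, 0, 0, 0, 0, -0.0005, 0, 0, 0, 0, 0, -0.0005, 0, 0, 0, 0, 0, -0.0005, 0, 0, 0, 0, 0, -0.0005, 0, 0, 0, 0, 0, -0.0005, 0, 0, 0, 0, 0, -0.0005, 0, 0, 0], grip=0.0)

```text
clock: 26.78
eef_pos: [0.5217, -0.3961, 0.0416]
tool_rot: [1.0, 0.0, 0.0, 0.001]
ft_force: [-0.1, -1.1, 4.2]
grip_width: 0.022
```

Request:
apply_moves(plan=[0, 0, -0.005, 0, 0, 0, 0, 0, -0.012, 0, 0, 0, 0, 0, -0.025, 0, 0, 0, 0, 0, -0.045, 0, 0, 0, 0, 0, -0.07, 0, 0, 0, 0, 0, -0.095, 0, 0, 0, 0, 0, -0.12, 0, 0, 0, 0, 0, -0.145, 0, 0, 0, 0, 0, -0.16, 0, 0, 0, 0, 0, -0.16, 0, 0, 0, 0, 0, -0.16, 0, 0, 0])

```text
clock: 27.7
eef_pos: [0.5215, -0.3955, 0.2008]
tool_rot: [1.0, 0.001, 0.0, -0.0]
ft_force: [-0.0, -0.4, -4.5]
grip_width: 0.0221
```

```bash
python3 - <<'E'
from h import *
print(tcp()[:3,3].round(4),rel([.5216,-.1306,.2],down(.1415-np.pi/2)))
E
```

```text
[ 0.5215 -0.3955  0.2008] (array([ 0.0004, -0.2649,  0.0008]), array([ 4.45937080e-06, -3.77249049e-04, -1.40457401e-01]))
```

Request:
apply_moves(plan=[0, -0.01, 0, 0, 0, -0.01, 0, -0.035, 0, 0, 0, -0.025, 0, -0.06, 0, 0, 0, -0.04, 0, -0.09, 0, 0, 0, -0.055, 0, -0.12, 0, 0, 0, -0.07, 0, -0.15, 0, 0, 0, -0.085, 0, -0.18, 0, 0, 0, -0.1, 0, -0.21, 0, 0, 0, -0.115, 0, -0.235, 0, 0, 0, -0.13, 0, -0.255, 0, 0, 0, -0.14, 0, -0.265, 0, 0, 0, -0.14, 0, -0.265, 0, 0, 0, -0.14])

```text
clock: 28.7
eef_pos: [0.5197, -0.1277, 0.1991]
tool_rot: [0.997, 0.072, -0.002, -0.001]
ft_force: [0.1, -1.0, -4.6]
grip_width: 0.0217
```

Request:
apply_moves(plan=[0, 0, 0.01, 0, 0, 0, 0, 0, 0.02, 0, 0, 0, 0, 0, 0.03, 0, 0, 0, 0, 0, 0.04, 0, 0, 0, 0, 0, 0.05, 0, 0, 0, 0, 0, 0.06, 0, 0, 0, 0, 0, 0.06, 0, 0, 0, 0, 0, 0.06, 0, 0, 0])

```text
clock: 29.37
eef_pos: [0.5205, -0.1308, 0.1397]
tool_rot: [0.998, 0.07, -0.001, -0.0]
ft_force: [0.4, -0.5, -3.8]
grip_width: 0.0219
```

```bash
python3 - <<'E'
from h import *
for i in range(2): c=cam("wrist"); 
save(c,"w21"); print(tcp()[:3,3].round(4),rel([.5216,-.1306,.117],down(.1415-np.pi/2)))
E
```

```text
[ 0.5216 -0.1308  0.1412] (array([ 0.    , -0.0002,  0.0242]), array([ 0.00028866, -0.00076061, -0.00080679]))
```

View pics/w21.png

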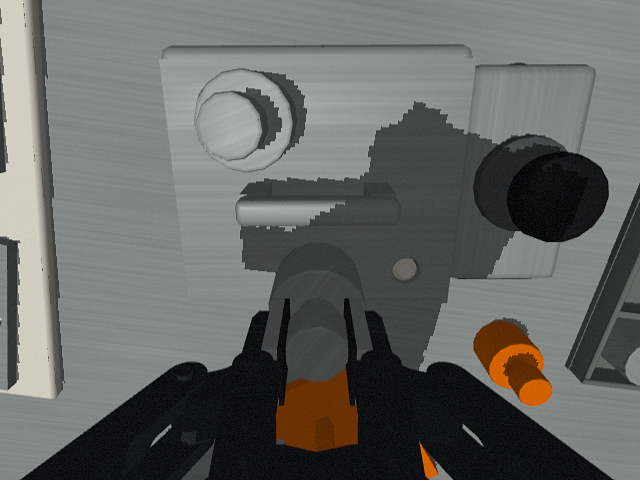

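Request:
apply_moves(plan=[0, 0, 0.004, 0, 0, 0, 0, 0, 0.008, 0, 0, 0, 0, 0, 0.012, 0, 0, 0, 0, 0, 0.016, 0, 0, 0, 0, 0, 0.019, 0, 0, 0, 0, 0, 0.021, 0, 0, 0, 0, 0, 0.0225, 0, 0, 0, 0, 0, 0.0235, 0, 0, 0, 0, 0, 0.0245, 0, 0, 0, 0, 0, 0.0245, 0, 0, 0, 0, 0, 0.0245, 0, 0, 0])

```text
clock: 30.38
eef_pos: [0.5214, -0.1307, 0.1165]
tool_rot: [0.998, 0.07, 0.0, 0.0]
ft_force: [1.3, 0.5, -3.3]
grip_width: 0.022
```

Request:
apply_moves(plan=[0, 0, 0.0005, 0, 0, 0, 0, 0, 0.001, 0, 0, 0, 0, 0, 0.001, 0, 0, 0])

```text
clock: 30.63
eef_pos: [0.5216, -0.1307, 0.1164]
tool_rot: [0.998, 0.07, 0.001, 0.0]
ft_force: [-2.8, 1.3, 4.6]
grip_width: 0.0221
```

Request:
apply_moves(plan=[0, 0, 0, 0, 0, 0, 0, 0, 0, 0, 0, 0, 0, 0, 0, 0, 0, 0, 0, 0, 0, 0, 0, 0, 0, 0, 0, 0, 0, 0, 0, 0, -0.01, 0, 0, 0, 0, 0, -0.03, 0, 0, 0, 0, 0, -0.06, 0, 0, 0, 0, 0, -0.09, 0, 0, 0, 0, 0, -0.12, 0, 0, 0, 0, 0, -0.12, 0, 0, 0], grip=0.045)

```text
clock: 31.55
eef_pos: [0.5245, -0.1315, 0.2429]
tool_rot: [0.998, 0.07, 0.006, 0.002]
ft_force: [0.8, 0.1, 0.7]
grip_width: 0.0449
```

```bash
python3 - <<'E'
from h import *
for i in range(2): c=cam("wrist"); 
save(c,"w22"); print(tcp()[:3,3].round(4),rel([.4571,-.392,.23],down(-1.57)))
E
```

```text
[ 0.5223 -0.1309  0.2375] (array([-0.1012,  0.2493,  0.0075]), array([ 0.00142298, -0.00432388,  0.14003139]))
```

View pics/w22.png

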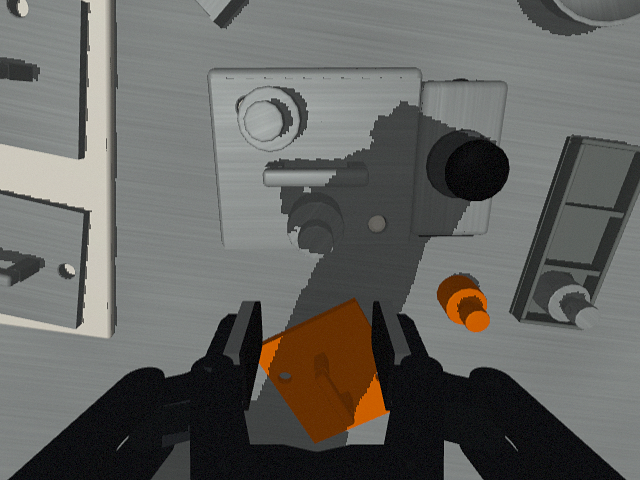

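Both weights stand on the pan at (268,118) and (315,232). Next is C.

Request:
apply_moves(plan=[-0.01, 0.025, 0, 0, 0, 0.02, -0.02, 0.05, 0, 0, 0, 0.04, -0.03, 0.08, 0, 0, 0, 0.06, -0.04, 0.11, 0, 0, 0, 0.08, -0.052, 0.14, 0, 0, 0, 0.1, -0.064, 0.17, 0, 0, 0, 0.12, -0.076, 0.2, 0.01, 0, 0, 0.14, -0.088, 0.225, 0.02, 0, 0, 0.14, -0.101, 0.249, 0.04, 0, 0, 0.14, -0.101, 0.249, 0.07, 0, 0, 0.14, -0.101, 0.249, 0.1, 0, 0, 0.14, -0.101, 0.249, 0.11, 0, 0, 0.14], grip=0.05)

```text
clock: 32.65
eef_pos: [0.4524, -0.3893, 0.1188]
tool_rot: [1.0, -0.0, -0.004, -0.004]
ft_force: [-0.6, 0.6, -1.0]
grip_width: 0.0498
```

Request:
apply_moves(plan=[0, 0, 0.01, 0, 0, 0, 0, 0, 0.015, 0, 0, 0, 0, 0, 0.015, 0, 0, 0, 0, 0, 0.015, 0, 0, 0, 0, 0, 0.015, 0, 0, 0])

```text
clock: 33.07
eef_pos: [0.4573, -0.3918, 0.1121]
tool_rot: [1.0, 0.001, 0.001, 0.001]
ft_force: [-0.1, -1.0, 0.2]
grip_width: 0.0498
```

```bash
python3 - <<'E'
from h import *
for i in range(2): c=cam("wrist"); 
save(c,"w23"); print(tcp()[:3,3].round(4),rel([.4571,-.392,.042],down(-1.57)))
E
```

```text
[ 0.4571 -0.3918  0.1119] (array([-0.0001,  0.    ,  0.0699]), array([ 0.00193795, -0.00223521,  0.00043496]))
```

View pics/w23.png

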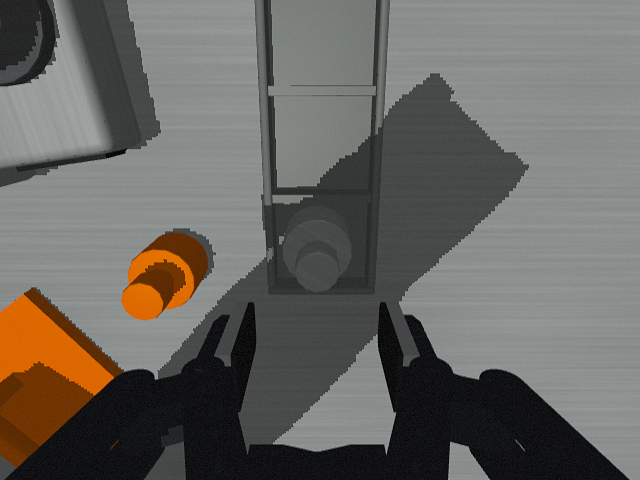

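Request:
apply_moves(plan=[0, 0, 0.015, 0, 0, 0, 0, 0, 0.03, 0, 0, 0, 0, 0, 0.04, 0, 0, 0, 0, 0, 0.05, 0, 0, 0, 0, 0, 0.06, 0, 0, 0, 0, 0, 0.066, 0, 0, 0, 0, 0, 0.069, 0, 0, 0, 0, 0, 0.0695, 0, 0, 0, 0, 0, 0.0695, 0, 0, 0, 0, 0, 0.0695, 0, 0, 0])

```text
clock: 34.0
eef_pos: [0.4565, -0.3917, 0.0414]
tool_rot: [1.0, 0.0, 0.0, 0.0]
ft_force: [-0.1, -0.7, 0.1]
grip_width: 0.0499
```

Request:
apply_moves(plan=[0, 0, 0, 0, 0, 0, 0, 0, 0, 0, 0, 0, 0, 0, 0, 0, 0, 0, 0, 0, 0, 0, 0, 0, 0, 0, 0, 0, 0, 0, 0, 0, 0, 0, 0, 0, 0, 0, 0, 0, 0, 0], grip=0.0)

```text
clock: 34.58
eef_pos: [0.4565, -0.3919, 0.0415]
tool_rot: [1.0, 0.0, 0.0, 0.001]
ft_force: [-1.0, -0.7, 5.0]
grip_width: 0.0223
```

Request:
apply_moves(plan=[0, 0, -0.005, 0, 0, 0, 0, 0, -0.012, 0, 0, 0, 0, 0, -0.025, 0, 0, 0, 0, 0, -0.045, 0, 0, 0, 0, 0, -0.07, 0, 0, 0, 0, 0, -0.095, 0, 0, 0, 0, 0, -0.12, 0, 0, 0, 0, 0, -0.145, 0, 0, 0, 0, 0, -0.16, 0, 0, 0, 0, 0, -0.16, 0, 0, 0, 0, 0, -0.16, 0, 0, 0])

```text
clock: 35.5
eef_pos: [0.4562, -0.3911, 0.2007]
tool_rot: [1.0, 0.0, 0.0, -0.0]
ft_force: [-0.4, 0.6, -5.8]
grip_width: 0.022
```

```bash
python3 - <<'E'
from h import *
c=cam("wrist");save(c,"w24"); print(tcp()[:3,3].round(4),rel([.6011,-.1495,.22],down(.1415-np.pi/2)))
E
```

```text
[ 0.4555 -0.3906  0.1993] (array([ 0.1458, -0.241 , -0.0206]), array([-0.00208849,  0.00188892, -0.14050835]))
```

View pics/w24.png

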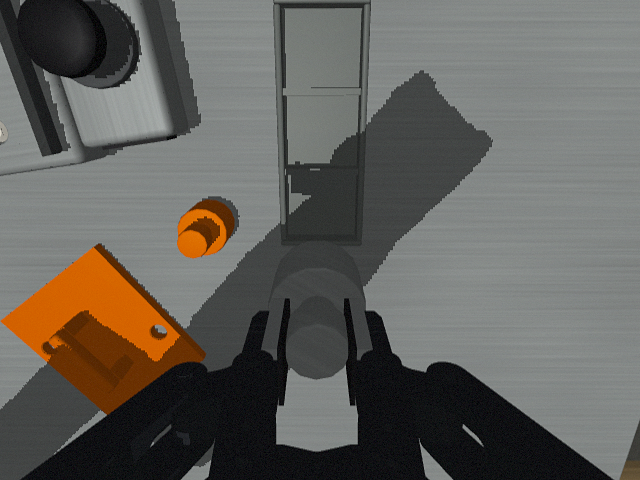

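Request:
apply_moves(plan=[0.006, -0.01, -0.01, 0, 0, -0.01, 0.018, -0.03, -0.02, 0, 0, -0.025, 0.034, -0.056, -0.02, 0, 0, -0.04, 0.05, -0.082, -0.02, 0, 0, -0.055, 0.066, -0.109, -0.02, 0, 0, -0.07, 0.082, -0.135, -0.02, 0, 0, -0.085, 0.098, -0.162, -0.02, 0, 0, -0.1, 0.113, -0.187, -0.02, 0, 0, -0.115, 0.127, -0.21, -0.02, 0, 0, -0.13, 0.138, -0.228, -0.02, 0, 0, -0.14, 0.1458, -0.241, -0.02, 0, 0, -0.14, 0.1458, -0.241, -0.02, 0, 0, -0.14])

```text
clock: 36.55
eef_pos: [0.6026, -0.1462, 0.2192]
tool_rot: [0.997, 0.073, -0.001, -0.001]
ft_force: [0.7, -0.4, -4.8]
grip_width: 0.0223
```

Request:
apply_moves(plan=[0, 0, 0, 0, 0, 0, 0, 0, 0.015, 0, 0, 0, 0, 0, 0.03, 0, 0, 0, 0, 0, 0.04, 0, 0, 0, 0, 0, 0.05, 0, 0, 0, 0, 0, 0.06, 0, 0, 0, 0, 0, 0.065, 0, 0, 0, 0, 0, 0.065, 0, 0, 0, 0, 0, 0.065, 0, 0, 0])

```text
clock: 37.3
eef_pos: [0.6016, -0.1504, 0.1557]
tool_rot: [0.998, 0.07, -0.0, -0.0]
ft_force: [0.7, 0.2, -3.9]
grip_width: 0.0218
```

```bash
python3 - <<'E'
from h import *
for i in range(2): c=cam("wrist"); 
save(c,"w25"); print(tcp()[:3,3].round(4),rel([.6011,-.1495,.117],down(.1415-np.pi/2)))
E
```

```text
[ 0.6023 -0.1504  0.1567] (array([-0.0011, -0.0011,  0.0397]), array([ 0.00061971, -0.00152053, -0.00071784]))
```

View pics/w25.png

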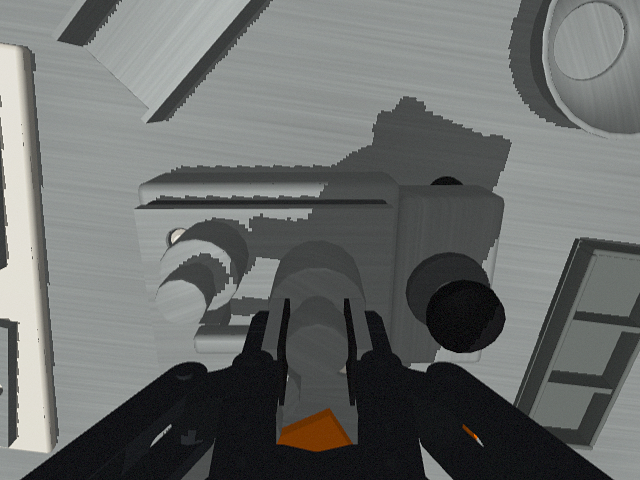

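Request:
apply_moves(plan=[-0.001, -0.001, 0.006, 0, 0, 0, -0.001, -0.001, 0.012, 0, 0, 0, -0.001, -0.001, 0.018, 0, 0, 0, -0.001, -0.001, 0.024, 0, 0, 0, -0.001, -0.001, 0.029, 0, 0, 0, -0.001, -0.001, 0.033, 0, 0, 0, -0.001, -0.001, 0.036, 0, 0, 0, -0.001, -0.001, 0.038, 0, 0, 0, -0.001, -0.001, 0.039, 0, 0, 0, -0.001, -0.001, 0.0395, 0, 0, 0, -0.001, -0.001, 0.0395, 0, 0, 0, -0.001, -0.001, 0.0395, 0, 0, 0])

```text
clock: 38.4
eef_pos: [0.6009, -0.1494, 0.1167]
tool_rot: [0.998, 0.07, 0.0, 0.0]
ft_force: [-0.3, 0.4, -4.1]
grip_width: 0.0223
```

Request:
apply_moves(plan=[0, 0, 0.0005, 0, 0, 0, 0, 0, 0.001, 0, 0, 0, 0, 0, 0.001, 0, 0, 0])

```text
clock: 38.65
eef_pos: [0.601, -0.1495, 0.1166]
tool_rot: [0.998, 0.07, 0.001, 0.0]
ft_force: [-2.1, 0.2, 3.2]
grip_width: 0.0216
```

Request:
apply_moves(plan=[0, 0, 0, 0, 0, 0, 0, 0, 0, 0, 0, 0, 0, 0, 0, 0, 0, 0, 0, 0, 0, 0, 0, 0, 0, 0, 0, 0, 0, 0, 0, 0, -0.01, 0, 0, 0, 0, 0, -0.03, 0, 0, 0, 0, 0, -0.06, 0, 0, 0, 0, 0, -0.09, 0, 0, 0, 0, 0, -0.12, 0, 0, 0, 0, 0, -0.12, 0, 0, 0], grip=0.045)

```text
clock: 39.57
eef_pos: [0.6038, -0.1502, 0.2438]
tool_rot: [0.998, 0.07, 0.006, 0.002]
ft_force: [1.2, -0.4, 0.4]
grip_width: 0.0449
```

```bash
python3 - <<'E'
from h import *
for i in range(2): c=cam("wrist"); 
save(c,"w26"); print(tcp()[:3,3].round(4),rel([.576,-.245,.24],down(.1415-np.pi/2)))
E
```

```text
[ 0.6018 -0.1497  0.2381] (array([-0.0389,  0.0908, -0.0019]), array([ 0.00198115, -0.00484264, -0.00068172]))
```

View pics/w26.png

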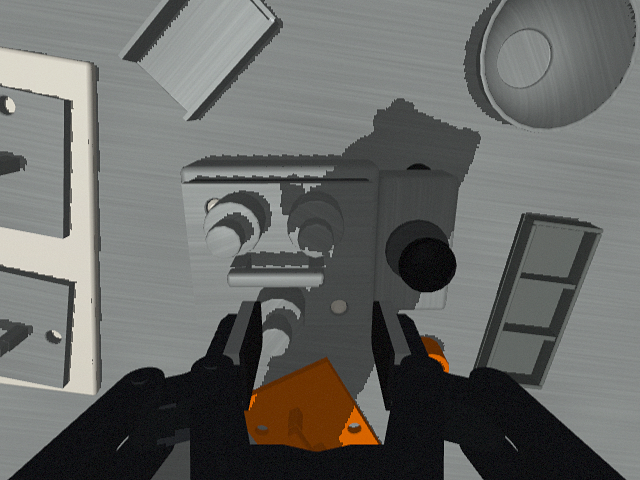

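All three stand upright on the pan at (240,225), (318,225) and (280,318). On to the plunger for the record press.

Request:
apply_moves(plan=[-0.015, 0.035, 0, 0, 0, 0, -0.03, 0.07, 0, 0, 0, 0, -0.039, 0.091, 0, 0, 0, 0, -0.039, 0.091, 0.02, 0, 0, 0, -0.039, 0.091, 0.05, 0, 0, 0, -0.039, 0.091, 0.08, 0, 0, 0, -0.039, 0.091, 0.1, 0, 0, 0, -0.039, 0.091, 0.11, 0, 0, 0, -0.039, 0.091, 0.11, 0, 0, 0, -0.039, 0.091, 0.11, 0, 0, 0], grip=0.0)

```text
clock: 40.5
eef_pos: [0.5744, -0.2447, 0.1249]
tool_rot: [0.998, 0.07, -0.001, -0.0]
ft_force: [-0.1, 0.7, 1.0]
grip_width: -0.0001
```

```bash
python3 - <<'E'
from h import *
for i in range(2): c=cam("wrist"); 
save(c,"w27"); print(tcp()[:3,3].round(4),rel([.576,-.244,.085],down(.1415-np.pi/2)))
E
```

```text
[ 0.5759 -0.2453  0.127 ] (array([ 0.0002, -0.0013,  0.042 ]), array([ 0.00147478, -0.00242779, -0.00050592]))
```

View pics/w27.png

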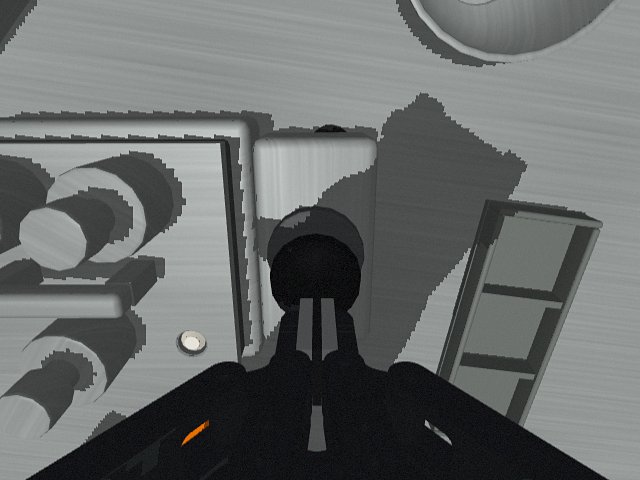

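Request:
apply_moves(plan=[0, -0.001, 0.01, 0, 0, 0, 0, -0.001, 0.02, 0, 0, 0, 0, -0.001, 0.028, 0, 0, 0, 0, -0.001, 0.032, 0, 0, 0, 0, -0.001, 0.036, 0, 0, 0, 0, -0.001, 0.039, 0, 0, 0, 0, -0.001, 0.041, 0, 0, 0, 0, -0.001, 0.0425, 0, 0, 0, 0, -0.001, 0.0425, 0, 0, 0, 0, -0.001, 0.0425, 0, 0, 0])

```text
clock: 41.43
eef_pos: [0.5751, -0.244, 0.086]
tool_rot: [0.998, 0.07, 0.001, 0.001]
ft_force: [-4.7, 1.8, 15.4]
grip_width: -0.0001
```

Down at the stop again (z=0.086, 15 N). Releasing.

Request:
apply_moves(plan=[0, 0, 0, 0, 0, 0, 0, 0, -0.01, 0, 0, 0, 0, 0, -0.02, 0, 0, 0, 0, 0, -0.04, 0, 0, 0, 0, 0, -0.08, 0, 0, 0, 0, 0, -0.12, 0, 0, 0, 0, 0, -0.14, 0, 0, 0, 0, 0, -0.155, 0, 0, 0, 0, 0, -0.155, 0, 0, 0, 0, 0, -0.155, 0, 0, 0])

```text
clock: 42.27
eef_pos: [0.5747, -0.2441, 0.2379]
tool_rot: [0.998, 0.07, 0.0, 0.0]
ft_force: [-0.1, 0.3, -0.2]
grip_width: -0.0002
```

```bash
python3 - <<'E'
from h import *
for i in range(2): c=cam("wrist"); 
save(c,"w28"); print(tcp()[:3,3].round(4),rel([.6011,-.1495,.235],down(.1415-np.pi/2)))
t=cam("top"); save(t,"t5")
E
```

```text
[ 0.5737 -0.2436  0.2356] (array([ 0.0404, -0.0893,  0.0007]), array([-0.00189948,  0.00324015, -0.00070818]))
```

View pics/w28.png

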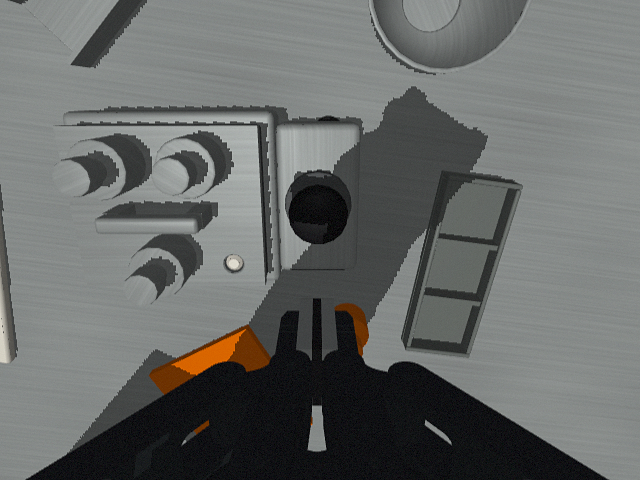

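View pics/t5.png

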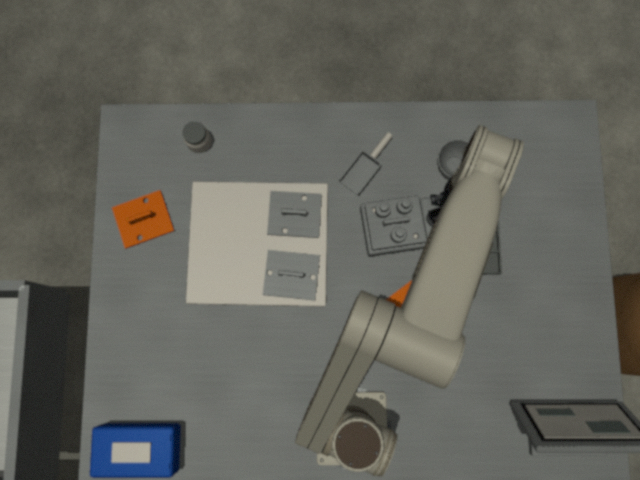

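Bowl, scoop and the board pans are unmoved, and the plunger is up. Now the weights go back, C first.

Request:
apply_moves(plan=[0.015, -0.03, 0, 0, 0, 0, 0.03, -0.06, 0, 0, 0, 0, 0.04, -0.089, 0, 0, 0, 0, 0.04, -0.089, 0, 0, 0, 0, 0.04, -0.089, 0.02, 0, 0, 0, 0.04, -0.089, 0.04, 0, 0, 0, 0.04, -0.089, 0.06, 0, 0, 0, 0.04, -0.089, 0.065, 0, 0, 0, 0.04, -0.089, 0.065, 0, 0, 0, 0.04, -0.089, 0.065, 0, 0, 0], grip=0.045)

```text
clock: 43.25
eef_pos: [0.6013, -0.1504, 0.1723]
tool_rot: [0.998, 0.07, -0.001, -0.0]
ft_force: [0.1, 0.3, 0.5]
grip_width: 0.0447
```

```bash
python3 - <<'E'
from h import *
for i in range(2): c=cam("wrist"); 
save(c,"w29"); print(tcp()[:3,3].round(4),rel([.601,-.1495,.1168],down(.1415-np.pi/2)))
E
```

```text
[ 0.6024 -0.1506  0.174 ] (array([-0.0014, -0.0014,  0.0572]), array([ 0.00077365, -0.00180226, -0.00099161]))
```

View pics/w29.png

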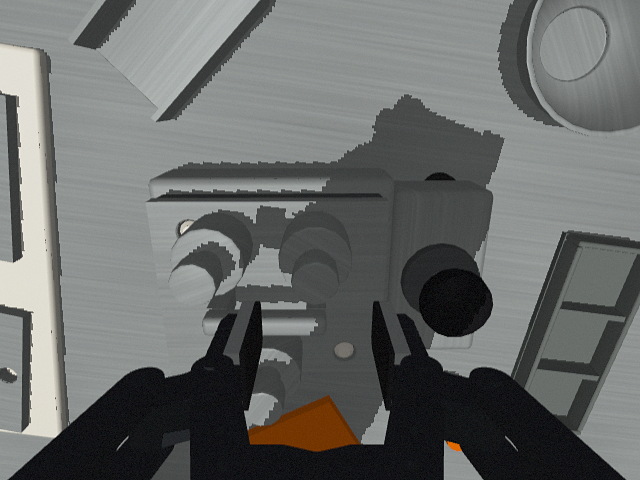

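Request:
apply_moves(plan=[-0.0013, -0.0012, 0.01, 0, 0, 0, -0.0013, -0.0012, 0.02, 0, 0, 0, -0.0013, -0.0012, 0.03, 0, 0, 0, -0.0013, -0.0012, 0.038, 0, 0, 0, -0.0013, -0.0012, 0.045, 0, 0, 0, -0.0013, -0.0012, 0.05, 0, 0, 0, -0.0013, -0.0012, 0.054, 0, 0, 0, -0.0013, -0.0012, 0.0565, 0, 0, 0, -0.0013, -0.0012, 0.0565, 0, 0, 0, -0.0013, -0.0012, 0.0565, 0, 0, 0])

```text
clock: 44.18
eef_pos: [0.6004, -0.1493, 0.1164]
tool_rot: [0.998, 0.07, 0.0, 0.0]
ft_force: [0.0, 0.4, -0.6]
grip_width: 0.0451
```

Request:
apply_moves(plan=[0, 0, 0, 0, 0, 0, 0, 0, 0, 0, 0, 0, 0, 0, 0, 0, 0, 0, 0, 0, 0, 0, 0, 0, 0, 0, 0, 0, 0, 0, 0, 0, 0, 0, 0, 0, 0, 0, 0, 0, 0, 0], grip=0.0)

```text
clock: 44.77
eef_pos: [0.6007, -0.1496, 0.117]
tool_rot: [0.998, 0.07, 0.001, 0.0]
ft_force: [-1.0, -1.9, 4.1]
grip_width: 0.0219
```

Request:
apply_moves(plan=[0, 0, -0.005, 0, 0, 0, 0, 0, -0.012, 0, 0, 0, 0, 0, -0.025, 0, 0, 0, 0, 0, -0.045, 0, 0, 0, 0, 0, -0.07, 0, 0, 0, 0, 0, -0.09, 0, 0, 0, 0, 0, -0.1, 0, 0, 0, 0, 0, -0.1, 0, 0, 0, 0, 0, -0.1, 0, 0, 0])

```text
clock: 45.52
eef_pos: [0.6001, -0.149, 0.2157]
tool_rot: [0.998, 0.07, -0.0, -0.0]
ft_force: [-0.2, -0.4, -4.9]
grip_width: 0.0222
```

```bash
python3 - <<'E'
from h import *
for i in range(2): c=cam("wrist"); 
save(c,"w30"); print(tcp()[:3,3].round(4),rel([.579,-.395,.2],down(-1.57)))
E
```

```text
[ 0.5991 -0.1489  0.2141] (array([-0.0544,  0.2409,  0.0139]), array([-0.00142187,  0.00386508,  0.14004527]))
```

View pics/w30.png

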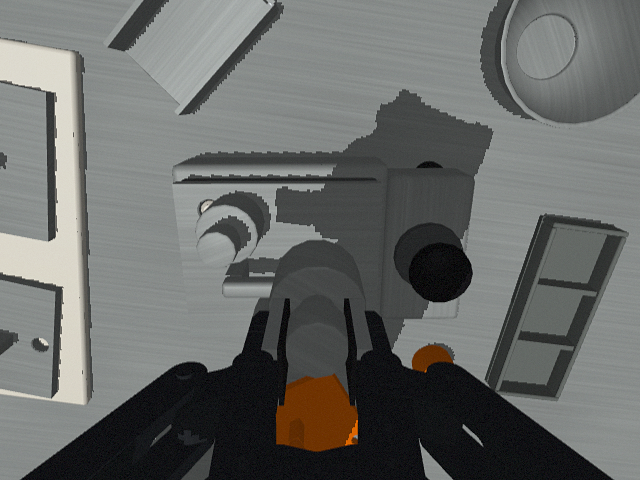

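Request:
apply_moves(plan=[-0.002, 0.01, 0, 0, 0, 0.01, -0.006, 0.03, 0, 0, 0, 0.025, -0.012, 0.055, 0, 0, 0, 0.04, -0.018, 0.08, 0, 0, 0, 0.055, -0.024, 0.107, 0.003, 0, 0, 0.07, -0.03, 0.134, 0.006, 0, 0, 0.085, -0.036, 0.16, 0.01, 0, 0, 0.1, -0.042, 0.187, 0.014, 0, 0, 0.115, -0.048, 0.21, 0.014, 0, 0, 0.13, -0.052, 0.229, 0.014, 0, 0, 0.14, -0.0544, 0.241, 0.014, 0, 0, 0.14, -0.0544, 0.241, 0.014, 0, 0, 0.14])

```text
clock: 46.62
eef_pos: [0.5782, -0.3994, 0.1997]
tool_rot: [1.0, -0.002, -0.002, -0.0]
ft_force: [0.1, 0.4, -4.6]
grip_width: 0.0219
```

Request:
apply_moves(plan=[0, 0, 0.01, 0, 0, 0, 0, 0, 0.03, 0, 0, 0, 0, 0, 0.05, 0, 0, 0, 0, 0, 0.07, 0, 0, 0, 0, 0, 0.09, 0, 0, 0, 0, 0, 0.105, 0, 0, 0, 0, 0, 0.115, 0, 0, 0, 0, 0, 0.12, 0, 0, 0, 0, 0, 0.12, 0, 0, 0, 0, 0, 0.12, 0, 0, 0])

```text
clock: 47.45
eef_pos: [0.5806, -0.3952, 0.0826]
tool_rot: [1.0, 0.001, 0.0, 0.0]
ft_force: [-0.3, 0.4, -4.2]
grip_width: 0.0221
```

```bash
python3 - <<'E'
from h import *
for i in range(2): c=cam("wrist"); 
save(c,"w31"); print(tcp()[:3,3].round(4),rel([.579,-.395,.042],down(-1.57)))
E
```

```text
[ 0.5812 -0.3959  0.0839] (array([-0.0023, -0.001 ,  0.0419]), array([ 0.00153486, -0.00235475,  0.00017892]))
```

View pics/w31.png

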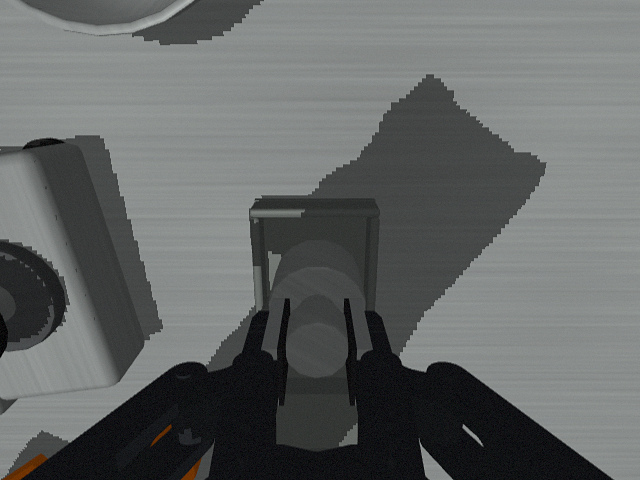

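Request:
apply_moves(plan=[-0.002, -0.001, 0.004, 0, 0, 0, -0.002, -0.001, 0.01, 0, 0, 0, -0.002, -0.001, 0.017, 0, 0, 0, -0.002, -0.001, 0.024, 0, 0, 0, -0.002, -0.001, 0.03, 0, 0, 0, -0.002, -0.001, 0.034, 0, 0, 0, -0.002, -0.001, 0.037, 0, 0, 0, -0.002, -0.001, 0.039, 0, 0, 0, -0.002, -0.001, 0.041, 0, 0, 0, -0.002, -0.001, 0.042, 0, 0, 0, -0.002, -0.001, 0.042, 0, 0, 0, -0.002, -0.001, 0.042, 0, 0, 0])

```text
clock: 48.55
eef_pos: [0.5784, -0.3946, 0.0421]
tool_rot: [1.0, 0.0, 0.001, 0.0]
ft_force: [-3.3, 3.0, 5.5]
grip_width: 0.022
```

Request:
apply_moves(plan=[0, 0, 0, 0, 0, 0, 0, 0, 0, 0, 0, 0, 0, 0, 0, 0, 0, 0, 0, 0, 0, 0, 0, 0, 0, 0, 0, 0, 0, 0, 0, 0, -0.01, 0, 0, 0, 0, 0, -0.03, 0, 0, 0, 0, 0, -0.06, 0, 0, 0, 0, 0, -0.1, 0, 0, 0, 0, 0, -0.14, 0, 0, 0, 0, 0, -0.18, 0, 0, 0, 0, 0, -0.19, 0, 0, 0], grip=0.045)

```text
clock: 49.55
eef_pos: [0.5805, -0.396, 0.2403]
tool_rot: [1.0, 0.0, 0.006, 0.004]
ft_force: [-0.9, -0.0, 1.8]
grip_width: 0.0449
```

```bash
python3 - <<'E'
from h import *
for i in range(3): c=cam("wrist"); 
save(c,"w32"); print(tcp()[:3,3].round(4),rel([.5923,-.0897,.235],down(.1415-np.pi/2)))
E
```

```text
[ 0.579  -0.395   0.2329] (array([ 0.0135, -0.3053, -0.0029]), array([ 0.00289656, -0.00363509, -0.14067172]))
```

View pics/w32.png

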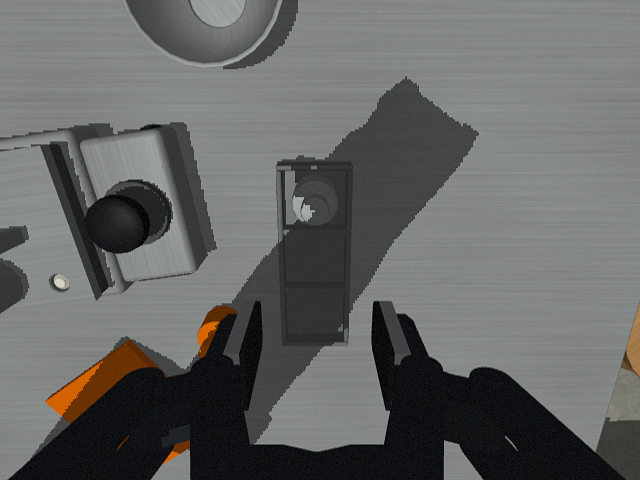

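The first weight is standing in the far cell at (315,205). Next is A from the pan.

Request:
apply_moves(plan=[0.001, -0.03, 0, 0, 0, -0.02, 0.002, -0.06, 0, 0, 0, -0.04, 0.004, -0.09, 0, 0, 0, -0.06, 0.006, -0.12, 0, 0, 0, -0.08, 0.008, -0.15, 0, 0, 0, -0.1, 0.009, -0.18, 0, 0, 0, -0.12, 0.01, -0.21, 0, 0, 0, -0.14, 0.011, -0.24, 0, 0, 0, -0.14, 0.012, -0.27, 0, 0, 0, -0.14, 0.0135, -0.295, 0, 0, 0, -0.14, 0.0135, -0.305, 0, 0, 0, -0.14, 0.0135, -0.305, 0, 0, 0, -0.14])

```text
clock: 50.7
eef_pos: [0.5905, -0.087, 0.2284]
tool_rot: [0.997, 0.072, -0.002, -0.001]
ft_force: [0.7, -0.8, 0.3]
grip_width: 0.0451
```

Request:
apply_moves(plan=[0, 0, 0.01, 0, 0, 0, 0, 0, 0.03, 0, 0, 0, 0, 0, 0.05, 0, 0, 0, 0, 0, 0.06, 0, 0, 0, 0, 0, 0.06, 0, 0, 0, 0, 0, 0.06, 0, 0, 0])

```text
clock: 51.2
eef_pos: [0.5908, -0.0906, 0.1693]
tool_rot: [0.998, 0.069, -0.001, -0.0]
ft_force: [0.1, -0.3, 0.4]
grip_width: 0.045
```

```bash
python3 - <<'E'
from h import *
for i in range(2): c=cam("wrist"); 
save(c,"w33"); print(tcp()[:3,3].round(4),rel([.5923,-.0897,.1168],down(.1415-np.pi/2)))
E
```

```text
[ 0.5921 -0.0904  0.1712] (array([ 0.0002, -0.0006,  0.0544]), array([ 0.00058601, -0.00149224, -0.00178012]))
```

View pics/w33.png

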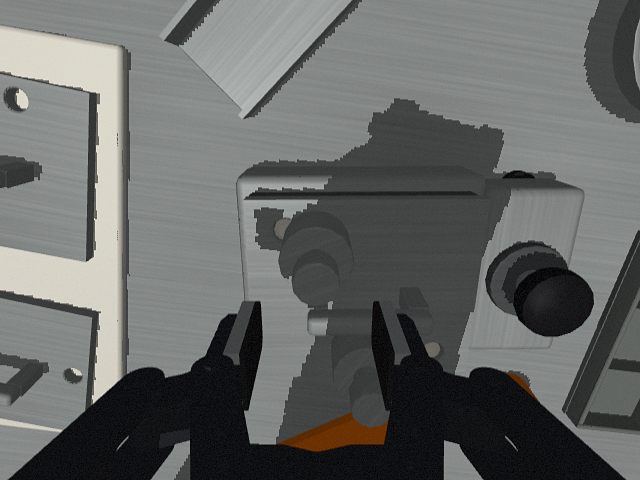

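Request:
apply_moves(plan=[0, -0.0005, 0.01, 0, 0, 0, 0, -0.0005, 0.02, 0, 0, 0, 0, -0.0005, 0.03, 0, 0, 0, 0, -0.0005, 0.038, 0, 0, 0, 0, -0.0005, 0.044, 0, 0, 0, 0, -0.0005, 0.049, 0, 0, 0, 0, -0.0005, 0.052, 0, 0, 0, 0, -0.0005, 0.054, 0, 0, 0, 0, -0.0005, 0.054, 0, 0, 0, 0, -0.0005, 0.054, 0, 0, 0])

```text
clock: 52.13
eef_pos: [0.5916, -0.089, 0.1166]
tool_rot: [0.998, 0.07, 0.0, 0.0]
ft_force: [0.3, 0.3, -0.2]
grip_width: 0.0451
```

Request:
apply_moves(plan=[0, 0, 0, 0, 0, 0, 0, 0, 0, 0, 0, 0, 0, 0, 0, 0, 0, 0, 0, 0, 0, 0, 0, 0, 0, 0, 0, 0, 0, 0, 0, 0, 0, 0, 0, 0, 0, 0, 0, 0, 0, 0], grip=0.0)

```text
clock: 52.72
eef_pos: [0.5919, -0.0893, 0.117]
tool_rot: [0.998, 0.07, 0.001, 0.0]
ft_force: [-0.4, -1.0, 4.3]
grip_width: 0.0219
```

Request:
apply_moves(plan=[0, 0, -0.005, 0, 0, 0, 0, 0, -0.012, 0, 0, 0, 0, 0, -0.025, 0, 0, 0, 0, 0, -0.045, 0, 0, 0, 0, 0, -0.07, 0, 0, 0, 0, 0, -0.09, 0, 0, 0, 0, 0, -0.1, 0, 0, 0, 0, 0, -0.1, 0, 0, 0, 0, 0, -0.1, 0, 0, 0])

```text
clock: 53.47
eef_pos: [0.5912, -0.0888, 0.2157]
tool_rot: [0.998, 0.07, -0.0, -0.0]
ft_force: [-1.0, 0.3, -5.0]
grip_width: 0.0221
```

```bash
python3 - <<'E'
from h import *
for i in range(2): c=cam("wrist"); 
save(c,"w34"); print(tcp()[:3,3].round(4),rel([.52,-.395,.2],down(-1.57)))
E
```

```text
[ 0.5902 -0.0887  0.2142] (array([-0.1125,  0.2934,  0.0142]), array([-0.0009722 ,  0.00391295,  0.14004553]))
```

View pics/w34.png

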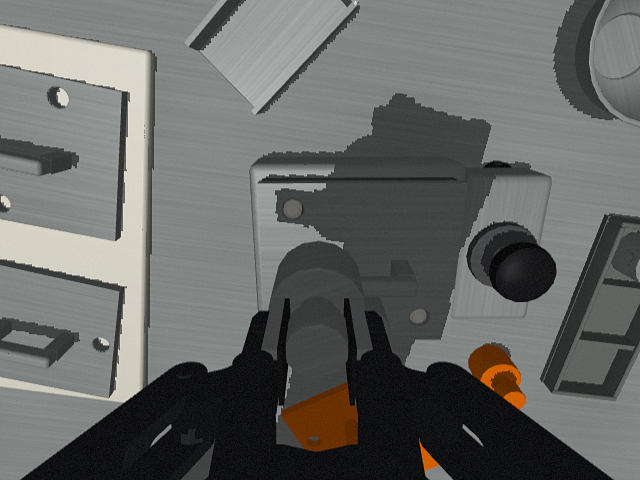

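Request:
apply_moves(plan=[-0.003, 0.01, 0, 0, 0, 0.01, -0.013, 0.034, 0, 0, 0, 0.025, -0.024, 0.063, 0, 0, 0, 0.04, -0.036, 0.094, 0, 0, 0, 0.055, -0.048, 0.125, 0.003, 0, 0, 0.07, -0.06, 0.157, 0.006, 0, 0, 0.085, -0.072, 0.188, 0.01, 0, 0, 0.1, -0.084, 0.219, 0.014, 0, 0, 0.115, -0.095, 0.248, 0.014, 0, 0, 0.13, -0.105, 0.274, 0.014, 0, 0, 0.14, -0.1125, 0.2934, 0.014, 0, 0, 0.14, -0.1125, 0.2934, 0.014, 0, 0, 0.14])

```text
clock: 54.57
eef_pos: [0.5182, -0.4005, 0.2001]
tool_rot: [1.0, -0.003, -0.002, 0.001]
ft_force: [0.5, 0.3, -4.3]
grip_width: 0.0219
```

Request:
apply_moves(plan=[0, 0, 0.01, 0, 0, 0, 0, 0, 0.03, 0, 0, 0, 0, 0, 0.05, 0, 0, 0, 0, 0, 0.07, 0, 0, 0, 0, 0, 0.09, 0, 0, 0, 0, 0, 0.105, 0, 0, 0, 0, 0, 0.115, 0, 0, 0, 0, 0, 0.12, 0, 0, 0, 0, 0, 0.12, 0, 0, 0, 0, 0, 0.12, 0, 0, 0])

```text
clock: 55.4
eef_pos: [0.5215, -0.395, 0.0825]
tool_rot: [1.0, 0.001, 0.0, 0.0]
ft_force: [0.7, -0.2, -4.0]
grip_width: 0.0221
```

```bash
python3 - <<'E'
from h import *
for i in range(2): c=cam("wrist"); 
save(c,"w35"); print(tcp()[:3,3].round(4),rel([.52,-.395,.042],down(-1.57)))
E
```

```text
[ 0.5221 -0.3957  0.0837] (array([-0.0022, -0.0008,  0.0417]), array([ 0.00155227, -0.00208694,  0.00020713]))
```

View pics/w35.png

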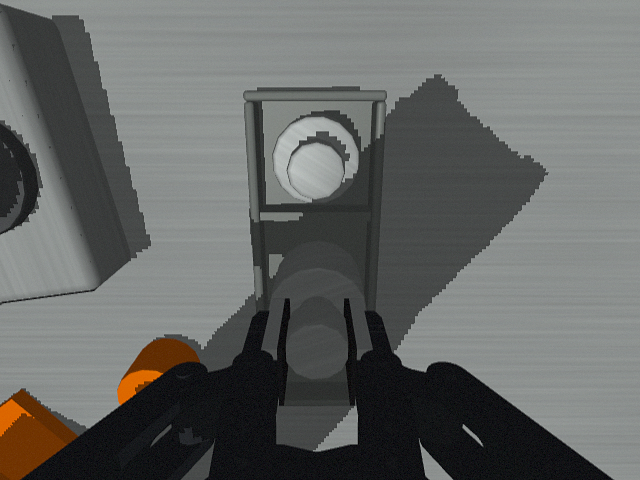

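Request:
apply_moves(plan=[-0.002, -0.001, 0.004, 0, 0, 0, -0.002, -0.001, 0.01, 0, 0, 0, -0.002, -0.001, 0.017, 0, 0, 0, -0.002, -0.001, 0.024, 0, 0, 0, -0.002, -0.001, 0.03, 0, 0, 0, -0.002, -0.001, 0.034, 0, 0, 0, -0.002, -0.001, 0.037, 0, 0, 0, -0.002, -0.001, 0.039, 0, 0, 0, -0.002, -0.001, 0.041, 0, 0, 0, -0.002, -0.001, 0.042, 0, 0, 0, -0.002, -0.001, 0.042, 0, 0, 0, -0.002, -0.001, 0.042, 0, 0, 0])

```text
clock: 56.5
eef_pos: [0.5194, -0.3944, 0.0421]
tool_rot: [1.0, 0.0, 0.001, 0.0]
ft_force: [-3.2, 1.7, 6.0]
grip_width: 0.022
```

Request:
apply_moves(plan=[0, 0, 0, 0, 0, 0, 0, 0, 0, 0, 0, 0, 0, 0, 0, 0, 0, 0, 0, 0, 0, 0, 0, 0, 0, 0, 0, 0, 0, 0, 0, 0, -0.01, 0, 0, 0, 0, 0, -0.03, 0, 0, 0, 0, 0, -0.06, 0, 0, 0, 0, 0, -0.1, 0, 0, 0, 0, 0, -0.14, 0, 0, 0, 0, 0, -0.18, 0, 0, 0, 0, 0, -0.19, 0, 0, 0], grip=0.045)

```text
clock: 57.5
eef_pos: [0.5216, -0.396, 0.2397]
tool_rot: [1.0, 0.0, 0.005, 0.004]
ft_force: [0.4, 0.0, 1.2]
grip_width: 0.0451
```

```bash
python3 - <<'E'
from h import *
for i in range(3): c=cam("wrist"); 
save(c,"w36"); print(tcp()[:3,3].round(4),rel([.5216,-.1307,.235],down(.1415-np.pi/2)))
E
```

```text
[ 0.5199 -0.3948  0.2325] (array([ 0.0019, -0.2641, -0.0032]), array([ 0.00279851, -0.0032057 , -0.14068527]))
```

View pics/w36.png

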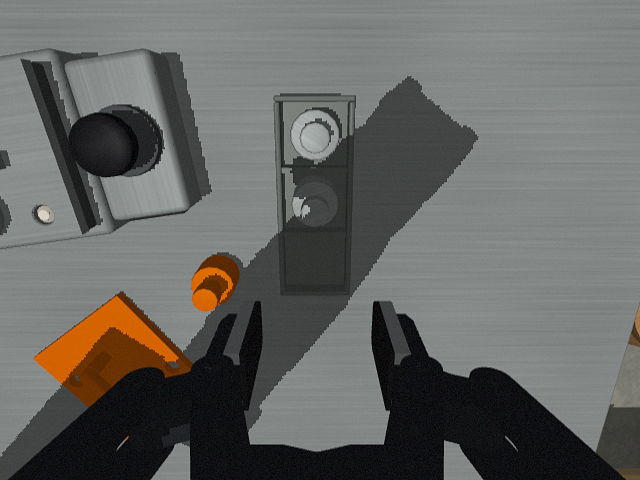

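Two weights are in the tray at (316,135) and (316,205). The last one is B.

Request:
apply_moves(plan=[0, -0.025, 0, 0, 0, -0.02, 0, -0.05, 0, 0, 0, -0.04, 0, -0.08, 0, 0, 0, -0.06, 0, -0.11, 0, 0, 0, -0.08, 0.001, -0.14, 0, 0, 0, -0.1, 0.001, -0.17, 0, 0, 0, -0.12, 0.001, -0.2, 0, 0, 0, -0.14, 0.002, -0.23, 0, 0, 0, -0.14, 0.002, -0.255, 0, 0, 0, -0.14, 0.002, -0.264, 0, 0, 0, -0.14, 0.002, -0.264, 0, 0, 0, -0.14, 0.002, -0.264, 0, 0, 0, -0.14])

```text
clock: 58.65
eef_pos: [0.5204, -0.1302, 0.229]
tool_rot: [0.997, 0.071, -0.001, -0.0]
ft_force: [-0.1, -0.3, 0.2]
grip_width: 0.0449
```

Request:
apply_moves(plan=[0, 0, 0.01, 0, 0, 0, 0, 0, 0.03, 0, 0, 0, 0, 0, 0.05, 0, 0, 0, 0, 0, 0.06, 0, 0, 0, 0, 0, 0.06, 0, 0, 0, 0, 0, 0.06, 0, 0, 0])

```text
clock: 59.15
eef_pos: [0.5204, -0.1311, 0.1695]
tool_rot: [0.998, 0.07, -0.001, -0.0]
ft_force: [-0.6, 0.1, 0.7]
grip_width: 0.0446
```

```bash
python3 - <<'E'
from h import *
for i in range(2): c=cam("wrist"); 
save(c,"w37"); print(tcp()[:3,3].round(4),rel([.5216,-.1307,.1168],down(.1415-np.pi/2)))
E
```

```text
[ 0.5217 -0.131   0.1712] (array([-0.0001, -0.0003,  0.0544]), array([ 0.00071878, -0.00150787, -0.00155476]))
```

View pics/w37.png

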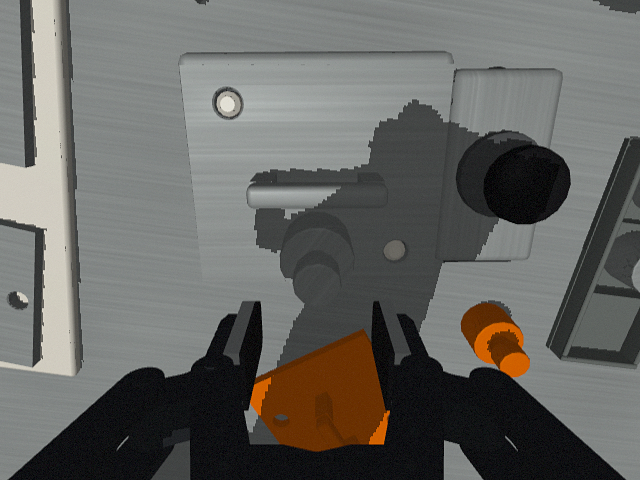

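Request:
apply_moves(plan=[0, 0, 0.01, 0, 0, 0, 0, 0, 0.02, 0, 0, 0, 0, 0, 0.03, 0, 0, 0, 0, 0, 0.038, 0, 0, 0, 0, 0, 0.044, 0, 0, 0, 0, 0, 0.049, 0, 0, 0, 0, 0, 0.052, 0, 0, 0, 0, 0, 0.054, 0, 0, 0, 0, 0, 0.054, 0, 0, 0, 0, 0, 0.054, 0, 0, 0])

```text
clock: 60.08
eef_pos: [0.5212, -0.1303, 0.1165]
tool_rot: [0.998, 0.07, 0.0, 0.0]
ft_force: [-1.1, 0.7, 0.0]
grip_width: 0.0447
```

Request:
apply_moves(plan=[0, 0, 0, 0, 0, 0, 0, 0, 0, 0, 0, 0, 0, 0, 0, 0, 0, 0, 0, 0, 0, 0, 0, 0, 0, 0, 0, 0, 0, 0, 0, 0, 0, 0, 0, 0, 0, 0, 0, 0, 0, 0], grip=0.0)

```text
clock: 60.67
eef_pos: [0.5215, -0.1306, 0.117]
tool_rot: [0.998, 0.07, 0.001, 0.0]
ft_force: [-1.0, -1.6, 4.5]
grip_width: 0.0222
```

Request:
apply_moves(plan=[0, 0, -0.005, 0, 0, 0, 0, 0, -0.012, 0, 0, 0, 0, 0, -0.025, 0, 0, 0, 0, 0, -0.045, 0, 0, 0, 0, 0, -0.07, 0, 0, 0, 0, 0, -0.09, 0, 0, 0, 0, 0, -0.1, 0, 0, 0, 0, 0, -0.1, 0, 0, 0, 0, 0, -0.1, 0, 0, 0])

```text
clock: 61.42
eef_pos: [0.5207, -0.13, 0.2157]
tool_rot: [0.998, 0.07, -0.0, -0.0]
ft_force: [-0.3, 0.2, -5.3]
grip_width: 0.0222
```

```bash
python3 - <<'E'
from h import *
for i in range(2): c=cam("wrist"); 
save(c,"w38"); print(tcp()[:3,3].round(4),rel([.457,-.394,.2],down(-1.57)))
E
```

```text
[ 0.5198 -0.1299  0.2144] (array([-0.0992,  0.2527,  0.0143]), array([-0.0012969 ,  0.00354678,  0.14004882]))
```

View pics/w38.png

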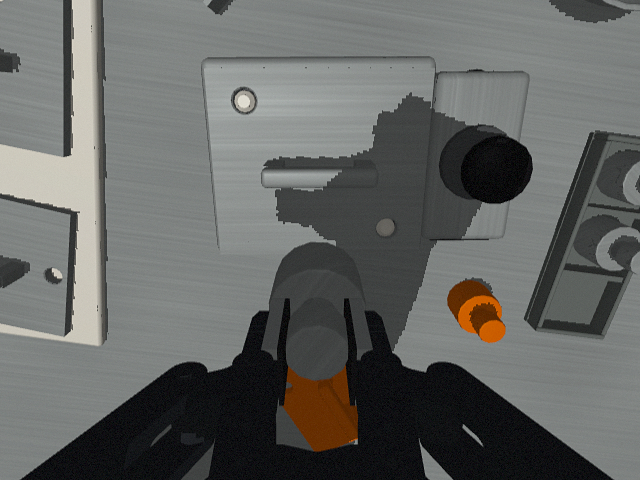

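Request:
apply_moves(plan=[-0.003, 0.01, 0, 0, 0, 0.01, -0.012, 0.03, 0, 0, 0, 0.025, -0.022, 0.056, 0, 0, 0, 0.04, -0.033, 0.083, 0, 0, 0, 0.055, -0.043, 0.11, 0.003, 0, 0, 0.07, -0.054, 0.138, 0.006, 0, 0, 0.085, -0.065, 0.165, 0.01, 0, 0, 0.1, -0.075, 0.192, 0.014, 0, 0, 0.115, -0.085, 0.216, 0.014, 0, 0, 0.13, -0.094, 0.238, 0.014, 0, 0, 0.14, -0.0992, 0.2527, 0.014, 0, 0, 0.14, -0.0992, 0.2527, 0.014, 0, 0, 0.14])

```text
clock: 62.52
eef_pos: [0.4564, -0.3979, 0.2007]
tool_rot: [1.0, -0.002, -0.001, 0.0]
ft_force: [0.1, 0.4, -4.9]
grip_width: 0.022
```

Request:
apply_moves(plan=[0, 0, 0.01, 0, 0, 0, 0, 0, 0.03, 0, 0, 0, 0, 0, 0.05, 0, 0, 0, 0, 0, 0.07, 0, 0, 0, 0, 0, 0.09, 0, 0, 0, 0, 0, 0.105, 0, 0, 0, 0, 0, 0.115, 0, 0, 0, 0, 0, 0.12, 0, 0, 0, 0, 0, 0.12, 0, 0, 0, 0, 0, 0.12, 0, 0, 0])

```text
clock: 63.35
eef_pos: [0.4587, -0.3941, 0.0826]
tool_rot: [1.0, 0.001, 0.0, 0.0]
ft_force: [0.1, -0.8, -3.1]
grip_width: 0.0217
```

```bash
python3 - <<'E'
from h import *
for i in range(2): c=cam("wrist"); 
save(c,"w39"); print(tcp()[:3,3].round(4),rel([.457,-.394,.042],down(-1.57)))
E
```

```text
[ 0.4592 -0.3949  0.0836] (array([-0.0022, -0.001 ,  0.0416]), array([ 0.0016026 , -0.00201577,  0.00030301]))
```

View pics/w39.png

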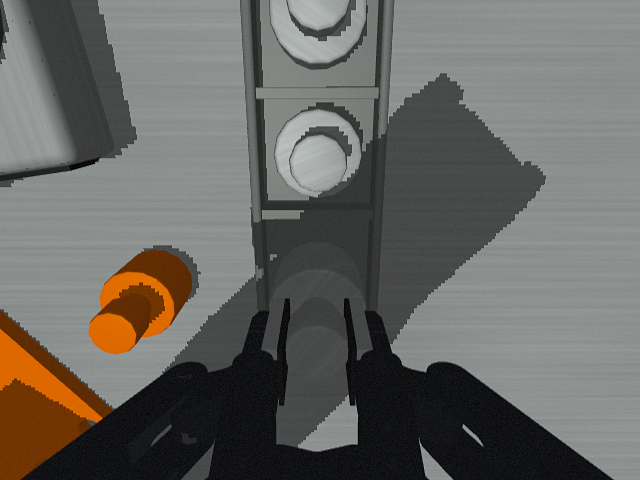

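Request:
apply_moves(plan=[-0.002, -0.001, 0.004, 0, 0, 0, -0.002, -0.001, 0.01, 0, 0, 0, -0.002, -0.001, 0.017, 0, 0, 0, -0.002, -0.001, 0.024, 0, 0, 0, -0.002, -0.001, 0.03, 0, 0, 0, -0.002, -0.001, 0.034, 0, 0, 0, -0.002, -0.001, 0.037, 0, 0, 0, -0.002, -0.001, 0.039, 0, 0, 0, -0.002, -0.001, 0.041, 0, 0, 0, -0.002, -0.001, 0.042, 0, 0, 0, -0.002, -0.001, 0.042, 0, 0, 0, -0.002, -0.001, 0.042, 0, 0, 0])

```text
clock: 64.45
eef_pos: [0.4564, -0.3936, 0.042]
tool_rot: [1.0, 0.0, 0.0, 0.0]
ft_force: [-3.9, 2.2, 6.3]
grip_width: 0.0219
```

Request:
apply_moves(plan=[0, 0, 0, 0, 0, 0, 0, 0, 0, 0, 0, 0, 0, 0, 0, 0, 0, 0, 0, 0, 0, 0, 0, 0, 0, 0, 0, 0, 0, 0, 0, 0, -0.01, 0, 0, 0, 0, 0, -0.03, 0, 0, 0, 0, 0, -0.06, 0, 0, 0, 0, 0, -0.1, 0, 0, 0, 0, 0, -0.14, 0, 0, 0, 0, 0, -0.18, 0, 0, 0, 0, 0, -0.19, 0, 0, 0], grip=0.05)

```text
clock: 65.45
eef_pos: [0.4586, -0.3954, 0.2392]
tool_rot: [1.0, 0.0, 0.005, 0.004]
ft_force: [0.7, -0.5, 0.7]
grip_width: 0.0501
```

Request:
apply_moves(plan=[-0.03, 0, -0.01, 0, 0, 0, -0.06, 0, -0.02, 0, 0, 0, -0.09, 0.01, -0.03, 0, 0, 0, -0.12, 0.02, -0.03, 0, 0, 0, -0.15, 0.03, -0.03, 0, 0, 0, -0.17, 0.03, -0.03, 0, 0, 0, -0.17, 0.03, -0.03, 0, 0, 0, -0.17, 0.03, -0.03, 0, 0, 0, -0.17, 0.03, -0.03, 0, 0, 0, -0.17, 0.03, -0.03, 0, 0, 0])

```text
clock: 66.28
eef_pos: [0.2873, -0.4235, 0.2605]
tool_rot: [1.0, 0.001, 0.0, 0.0]
ft_force: [0.8, -0.5, -0.5]
grip_width: 0.0499
```

```bash
python3 - <<'E'
from h import *
for i in range(3): c=cam("wrist"); 
save(c,"w40"); print(tcp()[:3,3].round(4))
t=cam("top"); save(t,"t6"); t=cam("scene"); save(t,"s6")
E
```

```text
[ 0.2872 -0.4233  0.2601]
```

View pics/w40.png

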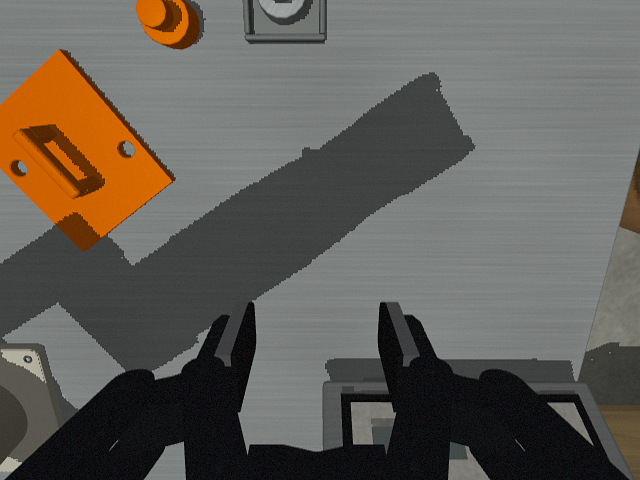

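View pics/t6.png

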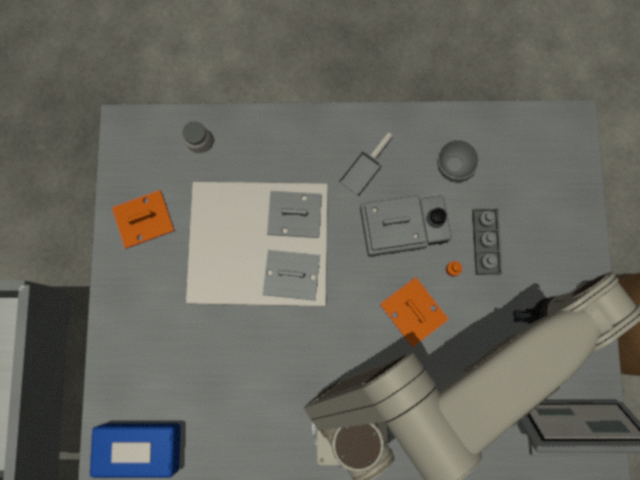

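View pics/s6.png

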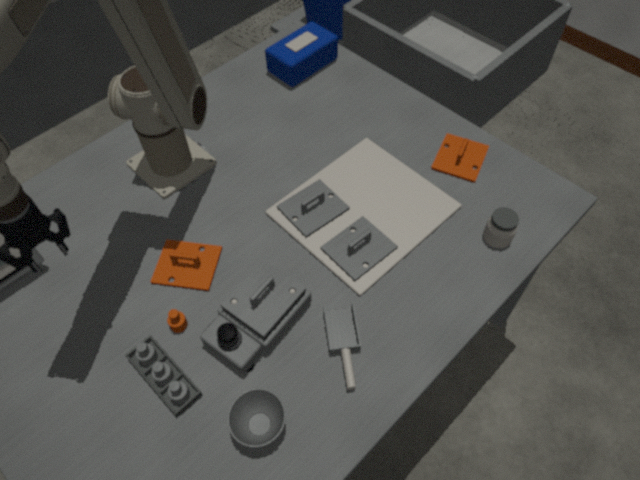

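The overhead and scene views show the pan on the scale (395,223), the other two pans flat on the board (295,214 and 291,275), the three weights in the tray (487,217/239/261), and the bowl and scoop where they were. The arm is clear, so I'm handing in.

```bash
python3 -c "
from workcell import bot,sensors
print(sensors.get_obs()['clock']); print(bot.job_done())"
```

```text
66.5333
the job is handed in; nothing more can be done
None
```

The job is handed in at about 66.5 s on the clock. `bot.job_done()` reported no verdict, so the result rests on my own checks.

- **Pan:** I picked the matching pan from the images instead of trying all three. The left pan's holes sit at 67 mm and 138°, the same as the pins. It dropped over both pins at the first attempt with no resistance, and I let it go.
- **Zero press:** With the pan empty, I pressed the plunger to its stop (z 0.086 m, about 16 N) and released it.
- **Weights on the pan:** All three weights stood upright on the pan before the second press.
- **Record press:** I pressed the plunger to its stop again (z 0.086 m, about 15 N) and released it.
- **Weights back:** Each weight was set down gently upright in its own tray cell.

In the last overhead and scene pictures:
- the pan is on the scale with both pins through it;
- the other two pans lie flat on the board, not visibly moved;
- the three weights stand in the tray, and the plunger is up;
- the bowl, scoop and orange look-alikes look unmoved, and the arm is clear of everything.

One disagreement: the overhead camera placed things about 3 mm off from the wrist camera, so I used the wrist camera for the pan fit and the weights. No check failed.

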